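# Find the stirrer shaft that fits the bearing gauge

## Robot

A 6-joint arm with a two-finger parallel gripper is mounted at the origin on the work surface. World frame = base frame: x ahead of the robot, y to its left, z up, the work surface at z = 0. Lengths are in m, angles in rad, forces in N, time in s.
With the tool pointing down it reaches from about 0.35 to 0.775 m from the base axis. Payload 5.5 kg.
Tool frame: the origin (TCP) lies midway between the tips of the shut fingers; the grasp point (between the pads) lies 19 mm behind it; z points along the fingers, y is the line along which they close (so a half turn about z gives the same grasp; the last joint's range is limited). The gripper opens to 85 mm and grips with 20 to 120 N. Pads are 22 mm wide; open, the fingers measure 114 mm over their backs; the gripper's body (76 mm by 85 mm) begins 54 mm behind the grasp point. The pads swing forward as they close: fully open they stand 13 mm farther back than shut.
Start: joints at [-1.455, 0.313, 0.046, 1.304, 0, 1.431], TCP at [0.145, -0.556, 0.231] pointing down, gripper open.
Joint ranges: [-2.76, 2.76], [-0.86, 1.69], [-1.03, 1.26], [-2.2, 2.34], [-1.47, 1.5], [-3.14, 3.14]. Speed limits (rad/s): [2.57, 2.57, 3.14, 3.14, 3.14, 3.14].

## Interface

Orientations are given as a unit quaternion [w, x, y, z].
In Python, from workcell import env gives the robot as it stands. The module is installed in compiled form; this text tells all that it offers.
- The arm moves only by the tool servo_tool, never from a script. Its argument "increments" is a list of rows, each an object of numbers: "grip": the closure, from 0 (fully open) to 1 (shut); "x", "y", "z": the shift along the tool's x, y, z in mm; "roll": the turn about the tool's z in degrees. In form: [{"grip": .., "x": .., "y": .., "z": .., "roll": ..}, ...]. A call has 1 to 5 rows; each row shifts and turns the commanded pose from where the row before left it, along the tool's axes as they then stand; what a row does not reach is not made up. A row lasts 1/12 s, in which the tool goes at most 41.7 mm and 7.16 degrees, less where a joint would pass 70% of its speed; a pose out of reach is approached as far as the arm can. A call is refused whole if a number of a shift passes 41.7 or a number of a turn 7.16, either way. A call with a gripper value outside its range is refused whole. The fingers move at their own pace and stop on an object; "grip_force" is the grip in N (left out, the last holds). Time passes only in rows, so rows that do not move let the fingers close. It gives the time, the measured TCP pose, the force, the opening and the grip force at its end, in the units of the state.
- env.get_state(): the state, without advancing time (a new reading comes with each control period).
- env.read_camera(name): name is "scene" or "top"; returns the picture (400x640x3 uint8, red, green, blue); there is no depth.
- env.get_calibration(name): a dict with "vertical_fov" (degrees; the focal length in pixels is half the picture's height over the tangent of half this angle, whatever the lens; pixels are square), "cx", "cy" (the principal point, pixels), "rvec" (rotation vector, rad) and "tvec" (3), from world to camera coordinates, as OpenCV has them. Camera axes: x right, y down, z forward; pixel columns grow to the right and rows downward; lengths in m; the calibration is good to about 2 mm. A picture is of the moment at which its call begins. get_calibration takes no time and is no camera call.
- env.hand_in(): hands the job in; it is judged then, once.
The state is a dict: "clock": time; "joint_pos": joint angles; "qvel": joint speeds; "tau": joint torques, N m; "tcp_pos": TCP position; "orientation": TCP orientation; "wrist_force": force on the tool from outside, world axes, zero at the start; "ft_torque": the same for the moment, N m; "finger_gap": finger opening in m; "grip_force": force on a finger pad.
Only numpy, scipy, OpenCV 4.12 (cv2) and the standard library are available. Lean on these libraries where they do the work, as an engineer would, in place of code of your own. Each camera call takes 0.05 s, during which the arm holds its last target. There are 200 camera calls.

## Task

Pull the drawer fully open and test the white shafts standing in it on the middle hole of the gauge plate, one by one from the thickest down: put the nose in the hole and press gently until the shoulder rests on the plate or goes through. Stand every shaft that is stopped nose down in a cell of its own in the blue caddy, and push the first one that passes on through the middle hole so that it drops into the catch box, where it stays. Leave the thinner shaft in its socket, push the drawer fully shut, and do not knock over or shift the amber bottle or the small jar near the plate.

Things in the scene. Friction and masses are not known exactly. Their poses are not given: they have to be found in the camera images.
- drawer (a joint): how far the drawer is pulled out of the small white cabinet, m: 0 shut, 0.150 fully open. It slides level, about 2 N of friction, no spring, and stays where it is left
- drawer_handle (a point): middle of the drawer's steel bar handle; moves with the drawer. The bar is 10 mm in diameter, 100 mm long, level, along this point's y, 108 mm above the table; its axis is 43 mm in front of the drawer's front panel, whose top is 130 mm above the table. The point's -x is the way the drawer opens; z is up
- cabinet: fixed white cabinet 200 (x) by 210 (y) by 145 mm high; origin at the centre of its underside; its -x faces the way the drawer opens, z up. In the drawer is a row of five sockets along y, 36 mm apart, the middle one 117 mm behind the handle (+x); the shafts stand upright in them in any order, under the cabinet's top until the drawer is open
- gauge_hole (a point): centre of the mouth of the middle hole of the gauge plate, on the plate's upper face, 140 mm above the table; z is up. The aluminium plate is 80 (x) by 170 (y) by 10 mm thick, with three through holes in a row along y: the widest at y +52 mm, this one, the narrowest at y -46 mm. This hole is between 14 and 23 mm wide; its exact bore is what the test finds
- gauge: the fixed gauge stand, the plate being the roof of a catch box 80 by 170 mm with a rubber floor 8 mm above the table, end walls up to the plate and clear front and back walls to 68 mm above the table; a shaft that has passed and is let go falls in, wholly under the plate. Origin on the table straight below the middle hole; axes as point gauge_hole
- caddy: loose blue plastic caddy, open at the top, 50 (x) by 138 (y) by 80 mm high, walls and floor 4 mm, 0.45 kg; its origin is the centre of its underside, z up. Two partitions make three cells 42 by 41 mm in a row along y, centres at y -45, 0 and +45 mm. Starts empty; one shaft to a cell
- amber: amber glass bottle, a bystander, 60 mm across, 150 mm tall; origin at its underside
- jar: small glass jar with a lid, a bystander, 56 mm across, 80 mm tall; origin at its underside
- shaft24_mid (a point): half-way up a plain white plastic shaft 24 mm in diameter, 110 mm long, z towards its plain top end (55 mm above this point). The lowest 20 mm is a nose 9 mm in diameter, then a shoulder (chamfered 1 mm) and 24 mm up to the top. It starts upright in a drawer socket, shoulder 32 mm and top 122 mm above the table; lift it 25 mm to free it. May be absent
- shaft24_shoulder (a point): the centre of the shoulder of the 24 mm shaft, 35 mm below its half-way point, 20 mm above the end of the nose
- shaft21_mid (a point): half-way up a plain white plastic shaft 21 mm in diameter, 110 mm long, z towards its plain top end (55 mm above this point). The lowest 20 mm is a nose 9 mm in diameter, then a shoulder (chamfered 1 mm) and 21 mm up to the top. It starts upright in a drawer socket, shoulder 32 mm and top 122 mm above the table; lift it 25 mm to free it. May be absent
- shaft21_shoulder (a point): the centre of the shoulder of the 21 mm shaft, 35 mm below its half-way point, 20 mm above the end of the nose
- shaft18_mid (a point): half-way up a plain white plastic shaft 18 mm in diameter, 110 mm long, z towards its plain top end (55 mm above this point). The lowest 20 mm is a nose 9 mm in diameter, then a shoulder (chamfered 1 mm) and 18 mm up to the top. It starts upright in a drawer socket, shoulder 32 mm and top 122 mm above the table; lift it 25 mm to free it. May be absent
- shaft18_shoulder (a point): the centre of the shoulder of the 18 mm shaft, 35 mm below its half-way point, 20 mm above the end of the nose
- shaft15_mid (a point): half-way up a plain white plastic shaft 15 mm in diameter, 110 mm long, z towards its plain top end (55 mm above this point). The lowest 20 mm is a nose 9 mm in diameter, then a shoulder (chamfered 1 mm) and 15 mm up to the top. It starts upright in a drawer socket, shoulder 32 mm and top 122 mm above the table; lift it 25 mm to free it
- shaft15_shoulder (a point): the centre of the shoulder of the 15 mm shaft, 35 mm below its half-way point, 20 mm above the end of the nose
- shaft12_mid (a point): half-way up a plain white plastic shaft 12 mm in diameter, 110 mm long, z towards its plain top end (55 mm above this point). The lowest 20 mm is a nose 9 mm in diameter, then a shoulder (chamfered 1 mm) and 12 mm up to the top. It starts upright in a drawer socket, shoulder 32 mm and top 122 mm above the table; lift it 25 mm to free it
- shaft12_shoulder (a point): the centre of the shoulder of the 12 mm shaft, 35 mm below its half-way point, 20 mm above the end of the nose
Things that resemble listed ones, but are neither listed nor needed, are in the scene too. Of the things shaped like the caddy, the blue one is meant. What is shaped like the gauge but pink is not meant.

How it is judged:
On the way, in this order (a step that is already met when the one before it is completed fails the run):
1. the drawer is fully open (at least 120 mm) (value of joint drawer above 0.12 m), for 0.2 s.
2. the 24 mm shaft is tried: its nose is in the middle hole and its shoulder rests on the plate, upright (within 0.15 rad), pressed with about 1 N or more (horizontal distance between shaft24_shoulder and gauge_hole below 0.007 m and z of shaft24_shoulder in the frame of gauge_hole between -0.004 and 0.003 m and angle between shaft24_mid's own z axis and vertical below 0.15 rad and contact force between shaft24 and gauge above 0.8 N), for 0.1 s.
3. the 21 mm shaft is tried: its nose is in the middle hole and its shoulder rests on the plate, upright (within 0.15 rad), pressed with about 1 N or more (horizontal distance between shaft21_shoulder and gauge_hole below 0.007 m and z of shaft21_shoulder in the frame of gauge_hole between -0.004 and 0.003 m and angle between shaft21_mid's own z axis and vertical below 0.15 rad and contact force between shaft21 and gauge above 0.8 N), for 0.1 s.
4. the 18 mm shaft is tried: its nose is in the middle hole and its shoulder rests on the plate, upright (within 0.15 rad), pressed with about 1 N or more (horizontal distance between shaft18_shoulder and gauge_hole below 0.007 m and z of shaft18_shoulder in the frame of gauge_hole between -0.004 and 0.003 m and angle between shaft18_mid's own z axis and vertical below 0.15 rad and contact force between shaft18 and gauge above 0.8 N), for 0.1 s.
5. the 15 mm shaft passes: its shoulder is 15 mm or more below the mouth of the middle hole, in line with the hole (horizontal distance between shaft15_shoulder and gauge_hole below 0.007 m and z of shaft15_shoulder in the frame of gauge_hole between -0.06 and -0.015 m and angle between shaft15_mid's own z axis and vertical below 0.15 rad).
6. it has dropped into the catch box under the plate (x of shaft15_mid in the frame of gauge_hole between -0.05 and 0.05 m and y of shaft15_mid in the frame of gauge_hole between -0.085 and 0.085 m and z of shaft15_mid in the frame of gauge_hole between -0.14 and -0.04 m), for 0.2 s.
At the end, for the whole second after the job is handed in: stopped shafts stand nose down in the upright caddy (leaning under 0.7 rad); the 15 mm shaft is in the catch box, wholly under the plate; the 12 mm shaft is in its socket, within 20 mm of its start; drawer shut to within 12 mm; all at rest (all of step 6 and x of shaft24_mid in the frame of caddy between -0.032 and 0.032 m and y of shaft24_mid in the frame of caddy between -0.076 and 0.076 m and z of shaft24_mid in the frame of caddy between 0.03 and 0.11 m and angle between each of shaft24_mid, shaft21_mid, shaft18_mid's own z axis and vertical below 0.7 rad and linear speed of each of shaft24, shaft21, shaft18, shaft15 below 0.03 m/s and x of shaft21_mid in the frame of caddy between -0.032 and 0.032 m and y of shaft21_mid in the frame of caddy between -0.076 and 0.076 m and z of shaft21_mid in the frame of caddy between 0.03 and 0.11 m and x of shaft18_mid in the frame of caddy between -0.032 and 0.032 m and y of shaft18_mid in the frame of caddy between -0.076 and 0.076 m and z of shaft18_mid in the frame of caddy between 0.03 and 0.11 m and value of joint drawer below 0.012 m and distance of shaft12_mid from where it was at the start of the episode below 0.02 m and angle between shaft12_mid's own z axis and vertical below 0.2 rad and angle between caddy's own z axis and vertical below 0.15 rad); the robot touches nothing.
It fails at once if a shaft is forced against the gauge plate with more than 60 N (contact force between any of shaft24, shaft21, shaft18 and gauge above 60 N).
It fails at once if the amber (bystander) is knocked over or shifted by more than 4 cm (angle between amber's own z axis and vertical above 0.5 rad or distance of amber from where it was at the start of the episode above 0.04 m).
It fails at once if the jar (bystander) is knocked over or shifted by more than 4 cm (angle between jar's own z axis and vertical above 0.5 rad or distance of jar from where it was at the start of the episode above 0.04 m).
Of shaft24, shaft21, shaft18 only 2 to 3 are there at a start; the rules pass over those that are not, and their reading is None.
At some moment in a run one of caddy may be knocked a few centimetres aside while the robot is not near it.
It also fails if it takes over 208 s, if anything falls off the work surface, if the arm or the gripper's body presses on something with over 40 N, if the wrist force passes 120 N, or if a joint passes its speed limit or range.

## Working session

There is one attempt and no reset: what is moved stays moved. The work goes in short steps, Python scripts to look and compute and a tool call to move; the robot and the scene stay as the last step left them, time stands still between calls to the robot, and variables do not carry over. Pictures are saved under pics/ and viewed, at most 14 in all, crops included, and the job is handed in when it is done.

Besides the shell and the picture viewer there is one more tool, called after ">>>" as name(argument=value, ...), one argument or row to a line, values as JSON. servo_tool: Moves the arm, as the interface text tells. Its arguments: {"type":"object","properties":{"increments":{"type":"array"},"grip_force":{"type":"number"}},"required":["increments"]}

```bash
mkdir -p pics; cat > h.py <<'E'
import numpy as np, cv2
from workcell import env
def cal(n):
    c=env.get_calibration(n); f=200/np.tan(np.radians(c['vertical_fov'])/2)
    K=np.array([[f,0,c['cx']],[0,f,c['cy']],[0,0,1.]]); return K,np.array(c['rvec'],float),np.array(c['tvec'],float)
def px2w(n,u,v,z):
    K,r,t=cal(n); R=cv2.Rodrigues(r)[0]; o=-R.T@t; d=R.T@np.linalg.inv(K)@[u,v,1]
    return o+d*(z-o[2])/d[2]
def w2px(n,P):
    K,r,t=cal(n); return cv2.projectPoints(np.array(P,float).reshape(-1,3),r,t,K,None)[0].reshape(-1,2)
def snap(n,name,crop=None,s=1):
    im=env.read_camera(n)[:,:,::-1]
    if crop: a,b,c,d=crop; im=im[b:d,a:c]
    cv2.imwrite(f'pics/{name}.png',cv2.resize(im,None,fx=s,fy=s,interpolation=cv2.INTER_CUBIC))
E
python3 - <<'E'
from h import *
snap('top','t0',s=1.25); snap('scene','s0',s=1.25)
for n in('top','scene'): print(env.get_calibration(n))
print(env.get_state())
E
```

```text
{'vertical_fov': 45.057808614218345, 'cx': 314.42698656412074, 'cy': 192.44976982360453, 'rvec': array([ 2.11933911, -2.12206199,  0.21621211]), 'tvec': array([-0.07504254,  0.51608481,  1.57845346])}
{'vertical_fov': 57.14139642194656, 'cx': 315.62707335871204, 'cy': 197.99022292962792, 'rvec': array([ 0.66926906,  2.61086648, -1.21783907]), 'tvec': array([ 0.49185509, -0.04353897,  1.29922836])}
{'clock': 0.1, 'joint_pos': array([-1.45457674e+00,  3.13961935e-01,  4.50611271e-02,  1.30362395e+00,
       -2.15988419e-07,  1.43117341e+00]), 'qvel': array([ 0.00170025, -0.00113797,  0.00217189, -0.00121766,  0.00207785,
        0.00088784]), 'tau': array([ 2.94308287e-03, -4.81725740e+01,  2.99243653e+01,  1.27041660e-02,
       -1.26252321e-04, -5.39850916e-06]), 'tcp_pos': array([ 0.14543137, -0.55580729,  0.23046435]), 'orientation': array([-8.64156016e-04,  9.91828857e-01,  1.27572609e-01,  1.00045279e-05]), 'wrist_force': array([-0.34678439,  0.4539387 ,  0.24007307]), 'ft_torque': array([-0.010823  , -0.01480538, -0.0586107 ]), 'grip_force': 0.0, 'finger_gap': 0.0855994909868252}
```

View pics/t0.png

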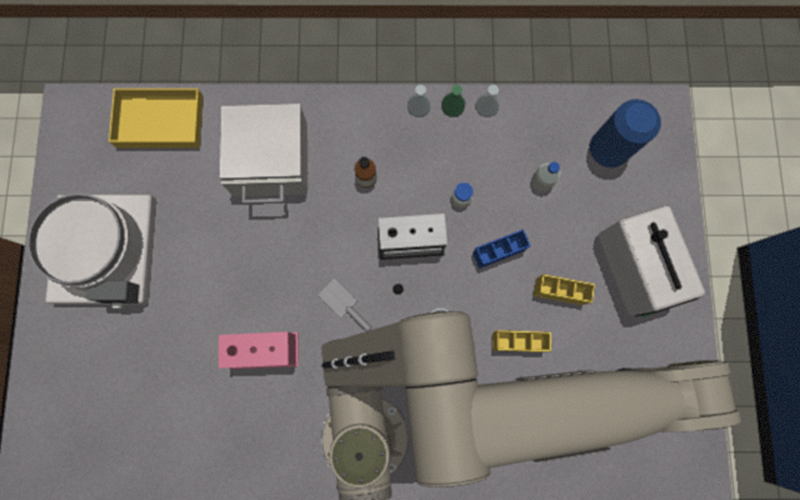

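View pics/s0.png

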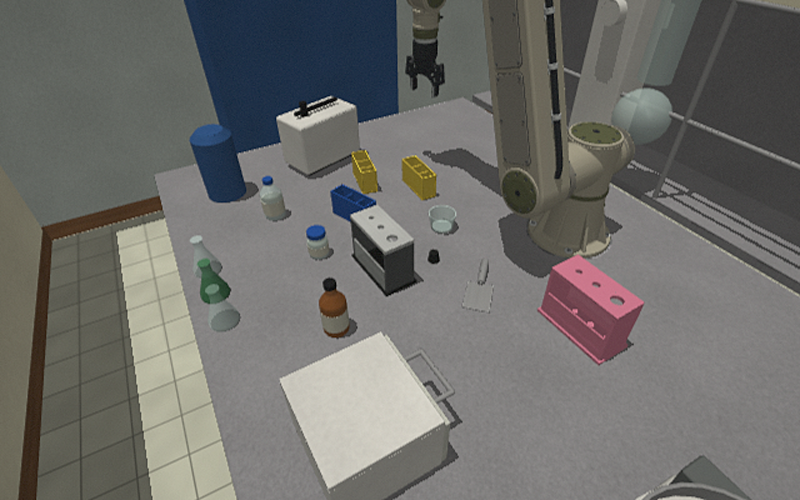

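```bash
python3 - <<'E'
from h import *
snap('top','t1',(165,75,435,240),2.96)
g=lambda u,v,z:px2w('top',u/1.25,v/1.25,z).round(3)
for n,u,v,z in [('cab1',221,106,.145),('cab2',300,104,.145),('cab3',302,178,.145),('cab4',221,181,.145),('hl',244,199,.108),('hr',283,199,.108),('hole',412,231,.14),('wide',392,232.5,.14),('nar',431,230,.14),('cad1',474,247,.08),('cad2',525,232,.08),('cad3',529,246,.08),('jar',463,189,.08),('amb',365,162,.15)]: print(n,g(u,v,z))
E
```

```text
cab1 [0.862 0.382 0.145]
cab2 [0.868 0.172 0.145]
cab3 [0.663 0.161 0.145]
cab4 [0.655 0.37  0.145]
hl [0.617 0.318 0.108]
hr [0.617 0.215 0.108]
hole [ 0.523 -0.124  0.14 ]
wide [ 0.519 -0.073  0.14 ]
nar [ 0.526 -0.173  0.14 ]
cad1 [ 0.493 -0.29   0.08 ]
cad2 [ 0.533 -0.427  0.08 ]
cad3 [ 0.495 -0.436  0.08 ]
jar [ 0.652 -0.265  0.08 ]
amb [ 0.705 -0.002  0.15 ]
```

View pics/t1.png

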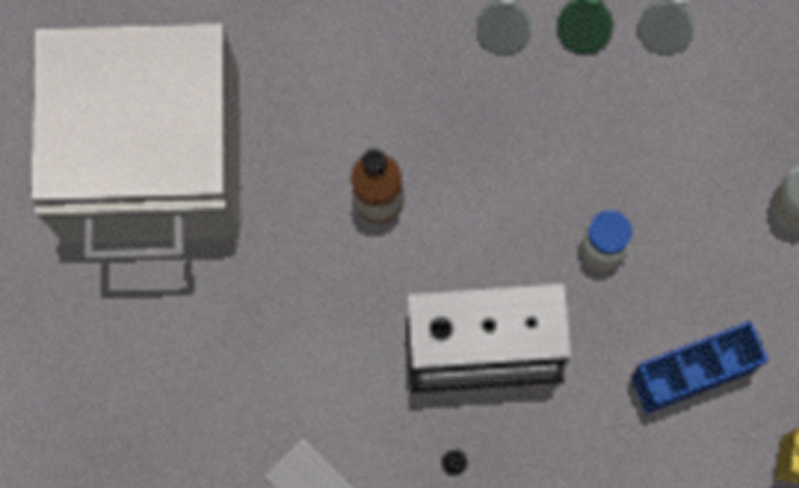

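```bash
cat >> h.py <<'E'
def holes(im):
    # im RGB top; dark blobs within plate
    g=cv2.cvtColor(im,cv2.COLOR_RGB2GRAY).astype(float); K=[]
    for P in [(.519,-.073),(.523,-.124),(.526,-.173)]:
        u,v=w2px('top',[*P,.14])[0]; u0,v0=int(round(u)),int(round(v)); r=8
        w=g[v0-r:v0+r+1,u0-r:u0+r+1]; bg=np.percentile(w,75); d=np.clip(bg-25-w,0,None)
        yy,xx=np.mgrid[v0-r:v0+r+1,u0-r:u0+r+1]; K.append([(d*xx).sum()/d.sum(),(d*yy).sum()/d.sum()])
    return K
E
python3 - <<'E'
from h import *
ims=[env.read_camera('top') for _ in range(3)]
im=np.mean(ims,0).astype(np.uint8)
H=holes(im); W=np.array([px2w('top',*p,.14) for p in H]); print(W.round(4), np.diff(W[:,1]))
d=W[0]-W[2]; print('len',np.hypot(*d[:2]),'yaw',np.degrees(np.arctan2(-d[0],d[1])))
n=d[:2]/np.linalg.norm(d[:2]); c=np.mean([W[0,:2]-n*.052,W[1,:2],W[2,:2]+n*.046],0); print('mid',c)
z=lambda u,v,h:px2w('top',165+(u+.5)/2.96-.5,75+(v+.5)/2.96-.5,h).round(4)
for p in[(86,253),(184,251)]: print('bar',z(*p,.108))
for p in[(409,296),(565,285),(569,356),(412,367)]: print('plate',z(*p,.14))
for p in[(36,30),(221,25),(225,196),(34,201)]: print('cab',z(*p,.145))
for p in[(633,372),(752,323),(767,358),(650,412)]: print('cad',z(*p,.08))
# scene check of hole
print(w2px('scene',[c[0],c[1],.14])*1.25, w2px('scene',[.617,.267,.108])*1.25)
hsv=cv2.cvtColor(im,cv2.COLOR_RGB2HSV); g=im[150:172,200:235].mean(2).astype(int)
print(g[:, [3,8,14,20,26]].T)
E
```

```text
[[ 0.5204 -0.0723  0.14  ]
 [ 0.5242 -0.1242  0.14  ]
 [ 0.5273 -0.1702  0.14  ]] [-0.05186597 -0.04602752]
len 0.09813726193785835 yaw 4.039264601952376
mid [ 0.5241179  -0.12421686]
bar [0.6136 0.3226 0.108 ]
bar [0.6159 0.2136 0.108 ]
plate [ 0.5566 -0.038   0.14  ]
plate [ 0.5688 -0.2078  0.14  ]
plate [ 0.4901 -0.2106  0.14  ]
plate [ 0.4782 -0.0414  0.14  ]
cab [0.8624 0.3816 0.145 ]
cab [0.8686 0.1742 0.145 ]
cab [0.6682 0.1641 0.145 ]
cab [0.6625 0.373  0.145 ]
cad [ 0.4834 -0.2877  0.08  ]
cad [ 0.5395 -0.4235  0.08  ]
cad [ 0.4993 -0.4385  0.08  ]
cad [ 0.4382 -0.3054  0.08  ]
[[381.30736904 226.03654508]] [[433.75442896 369.75545268]]
[[ 75  75  76  75  76  74  75  73  73 101 132 115  73  83 118 127 124 125
  125 123 124 126]
 [ 75  76  77  77  78  76  72  69  75 111 133 110  70  82 119 126 125 121
  120 122 119 123]
 [ 78  77  75  76  79  76  72  68  83 122 135 104  83 115 122 122 121 122
  124 125 121 126]
 [ 78  76  76  77  78  75  71  68  86 125 129  94  83 118 126 124 124 123
  123 124 126 125]
 [112 112 110 112 110 111 110 115 116 113 100  72  82 119 119 118 118 117
  117 117 125 119]]
```

>>> servo_tool(
  increments=[
    {"grip":0.6,"z":-20,"roll":-7},
    {"z":-20,"roll":-7},
    {"z":-20,"roll":-7},
    {"roll":-7},
    {"roll":-7},
  ],
)

```text
invalid input at $.increments[0]: expected keys grip, x, y, z, roll
```

>>> servo_tool(
  increments=[
    {"grip":0.6,"x":0,"y":0,"z":-10,"roll":-7},
    {"grip":0.6,"x":0,"y":0,"z":-10,"roll":-7},
    {"grip":0.6,"x":0,"y":0,"z":0,"roll":-7},
    {"grip":0.6,"x":0,"y":0,"z":0,"roll":-7},
    {"grip":0.6,"x":0,"y":0,"z":0,"roll":-7},
  ],
)

```text
clock: 0.72
tcp_pos: [0.1455, -0.5564, 0.2515]
orientation: [0.0, 0.906, 0.423, -0.0]
wrist_force: [-0.3, -0.1, 0.3]
finger_gap: 0.0342
grip_force: 0.0
```

>>> servo_tool(
  increments=[
    {"grip":0.6,"x":0,"y":0,"z":0,"roll":-7},
    {"grip":0.6,"x":0,"y":0,"z":0,"roll":-7},
    {"grip":0.6,"x":0,"y":0,"z":0,"roll":-7},
    {"grip":0.6,"x":0,"y":0,"z":0,"roll":-7},
    {"grip":0.6,"x":0,"y":0,"z":0,"roll":-7},
  ],
)

```text
clock: 1.13
tcp_pos: [0.1455, -0.5563, 0.2512]
orientation: [-0.0, 0.737, 0.676, 0.0]
wrist_force: [0.3, -0.7, 0.2]
finger_gap: 0.0339
grip_force: 0.0
```

>>> servo_tool(
  increments=[
    {"grip":0.6,"x":0,"y":0,"z":0,"roll":-7},
    {"grip":0.6,"x":33,"y":20,"z":0,"roll":0},
    {"grip":0.6,"x":33,"y":20,"z":0,"roll":0},
    {"grip":0.6,"x":33,"y":20,"z":0,"roll":0},
    {"grip":0.6,"x":33,"y":20,"z":0,"roll":0},
  ],
)

```text
clock: 1.55
tcp_pos: [0.222, -0.4206, 0.251]
orientation: [-0.0, 0.697, 0.717, 0.0]
wrist_force: [1.1, -0.4, 0.7]
finger_gap: 0.0342
grip_force: 0.0
```

>>> servo_tool(
  increments=[
    {"grip":0.6,"x":33,"y":20,"z":0,"roll":0},
    {"grip":0.6,"x":33,"y":20,"z":0,"roll":0},
    {"grip":0.6,"x":33,"y":20,"z":0,"roll":0},
    {"grip":0.6,"x":33,"y":20,"z":0,"roll":0},
    {"grip":0.6,"x":33,"y":20,"z":0,"roll":0},
  ],
)

```text
clock: 1.97
tcp_pos: [0.3172, -0.2525, 0.2515]
orientation: [0.0, 0.697, 0.717, -0.0]
wrist_force: [0.2, -0.1, -0.2]
finger_gap: 0.034
grip_force: 0.0
```

>>> servo_tool(
  increments=[
    {"grip":0.6,"x":33,"y":20,"z":0,"roll":0},
    {"grip":0.6,"x":33,"y":20,"z":0,"roll":0},
    {"grip":0.6,"x":33,"y":20,"z":0,"roll":0},
    {"grip":0.6,"x":33,"y":20,"z":0,"roll":0},
    {"grip":0.6,"x":33,"y":20,"z":0,"roll":0},
  ],
)

```text
clock: 2.38
tcp_pos: [0.4126, -0.0846, 0.2516]
orientation: [0.0, 0.697, 0.717, 0.0]
wrist_force: [1.6, 0.6, -0.2]
finger_gap: 0.034
grip_force: 0.0
```

>>> servo_tool(
  increments=[
    {"grip":0.6,"x":33,"y":20,"z":0,"roll":0},
    {"grip":0.6,"x":33,"y":20,"z":0,"roll":0},
    {"grip":0.6,"x":33,"y":20,"z":0,"roll":0},
    {"grip":0.6,"x":33,"y":20,"z":0,"roll":0},
    {"grip":0.6,"x":0,"y":0,"z":0,"roll":0},
  ],
)

```text
clock: 2.8
tcp_pos: [0.4906, 0.0529, 0.251]
orientation: [-0.0, 0.695, 0.719, 0.001]
wrist_force: [-0.2, -0.4, -0.9]
finger_gap: 0.0338
grip_force: 0.0
```

>>> servo_tool(
  increments=[
    {"grip":0.6,"x":35,"y":21,"z":0,"roll":0},
    {"grip":0.6,"x":35,"y":21,"z":0,"roll":0},
    {"grip":0.6,"x":35,"y":21,"z":0,"roll":0},
    {"grip":0.6,"x":35,"y":21,"z":0,"roll":0},
    {"grip":0.6,"x":35,"y":21,"z":0,"roll":0},
  ],
)

```text
clock: 3.22
tcp_pos: [0.5887, 0.2273, 0.2513]
orientation: [0.0, 0.697, 0.717, 0.0]
wrist_force: [0.9, -0.0, -0.2]
finger_gap: 0.034
grip_force: 0.0
```

>>> servo_tool(
  increments=[
    {"grip":0.6,"x":35,"y":25,"z":0,"roll":0},
    {"grip":0.6,"x":0,"y":0,"z":30,"roll":0},
    {"grip":0.6,"x":0,"y":0,"z":30,"roll":0},
    {"grip":0.6,"x":0,"y":0,"z":25,"roll":0},
    {"grip":0.6,"x":0,"y":0,"z":0,"roll":0},
  ],
)

```text
clock: 3.63
tcp_pos: [0.608, 0.2595, 0.1595]
orientation: [-0.003, 0.697, 0.717, -0.005]
wrist_force: [-1.5, -0.8, -1.3]
finger_gap: 0.0339
grip_force: 0.0
```

```bash
python3 - <<'E'
from h import *
snap('scene','s1',(270,180,450,340),4)
s=env.get_state(); print(s['tcp_pos'],s['joint_pos'].round(2))
E
```

```text
[0.60897798 0.25961979 0.16279161] [ 0.28  0.51  0.18  1.25 -0.    1.82]
```

View pics/s1.png

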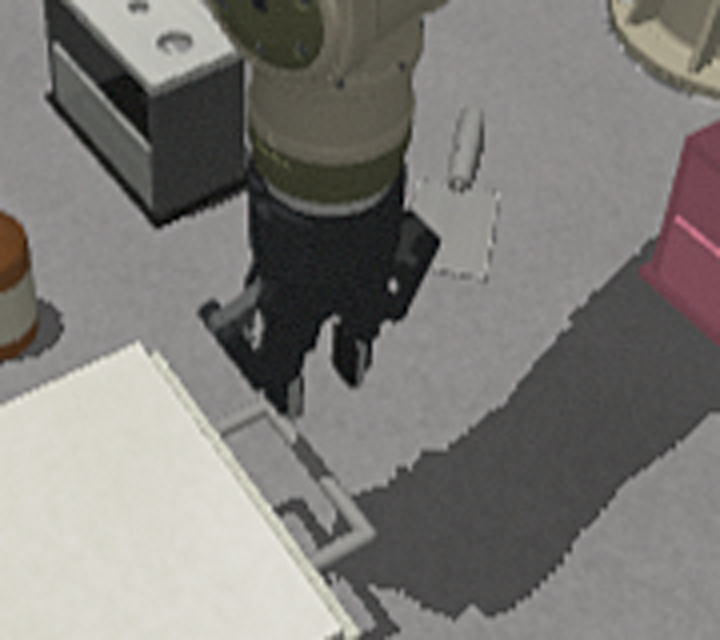

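```bash
python3 - <<'E'
from h import *
z=lambda u,v,h:px2w('scene',270+(u+.5)/4-.5,180+(v+.5)/4-.5,h).round(4)
print(z(262,410,.108),z(366,533,.108), z(318,470,.108))
t=env.get_state()['tcp_pos']; print(((w2px('scene',t)-[270,180])*4))
E
```

```text
[0.6214 0.2213 0.108 ] [0.6133 0.3191 0.108 ] [0.6147 0.2723 0.108 ]
[[316.53309693 388.32753861]]
```

>>> servo_tool(
  increments=[
    {"grip":0.6,"x":8,"y":7,"z":0,"roll":0},
    {"grip":0.6,"x":0,"y":0,"z":25,"roll":0},
    {"grip":0.6,"x":0,"y":0,"z":25,"roll":0},
    {"grip":0.6,"x":0,"y":0,"z":23,"roll":0},
    {"grip":0.6,"x":0,"y":0,"z":0,"roll":0},
  ],
)

```text
clock: 4.1
tcp_pos: [0.6159, 0.2676, 0.0908]
orientation: [-0.001, 0.697, 0.717, -0.002]
wrist_force: [-1.2, 0.0, -1.8]
finger_gap: 0.0339
grip_force: 0.0
```

>>> servo_tool(
  increments=[
    {"grip":1,"x":0,"y":0,"z":0,"roll":0},
    {"grip":1,"x":0,"y":0,"z":0,"roll":0},
    {"grip":1,"x":0,"y":0,"z":0,"roll":0},
    {"grip":1,"x":0,"y":0,"z":0,"roll":0},
    {"grip":1,"x":0,"y":0,"z":0,"roll":0},
  ],
  grip_force=40,
)

```text
clock: 4.52
tcp_pos: [0.6135, 0.2682, 0.0951]
orientation: [-0.002, 0.696, 0.718, -0.003]
wrist_force: [-14.5, -0.9, 4.4]
finger_gap: 0.0083
grip_force: 39.1
```

>>> servo_tool(
  increments=[
    {"grip":1,"x":0,"y":-14,"z":0,"roll":0},
    {"grip":1,"x":0,"y":-17,"z":0,"roll":0},
    {"grip":1,"x":0,"y":-17,"z":0,"roll":0},
    {"grip":1,"x":0,"y":-17,"z":0,"roll":0},
    {"grip":1,"x":0,"y":-17,"z":0,"roll":0},
  ],
)

```text
clock: 4.93
tcp_pos: [0.5373, 0.2657, 0.0951]
orientation: [0.001, 0.697, 0.717, 0.001]
wrist_force: [3.2, -0.6, -8.0]
finger_gap: 0.0077
grip_force: 39.8
```

>>> servo_tool(
  increments=[
    {"grip":1,"x":0,"y":-17,"z":0,"roll":0},
    {"grip":1,"x":0,"y":-17,"z":0,"roll":0},
    {"grip":1,"x":0,"y":-17,"z":0,"roll":0},
    {"grip":1,"x":0,"y":-15,"z":0,"roll":0},
    {"grip":1,"x":0,"y":0,"z":0,"roll":0},
  ],
)

```text
clock: 5.35
tcp_pos: [0.4677, 0.2635, 0.0951]
orientation: [0.0, 0.697, 0.717, -0.001]
wrist_force: [-2.0, -3.3, -5.5]
finger_gap: 0.0084
grip_force: 40.2
```

>>> servo_tool(
  increments=[
    {"grip":1,"x":0,"y":-3,"z":0,"roll":0},
    {"grip":1,"x":0,"y":0,"z":0,"roll":0},
    {"grip":1,"x":0,"y":0,"z":0,"roll":0},
  ],
)

```text
clock: 5.6
tcp_pos: [0.4684, 0.2635, 0.0951]
orientation: [0.001, 0.697, 0.717, 0.0]
wrist_force: [-0.7, -6.0, 0.7]
finger_gap: 0.0084
grip_force: 40.8
```

>>> servo_tool(
  increments=[
    {"grip":0.6,"x":0,"y":0,"z":0,"roll":0},
    {"grip":0.6,"x":0,"y":0,"z":0,"roll":0},
    {"grip":0.6,"x":0,"y":0,"z":-30,"roll":0},
    {"grip":0.6,"x":0,"y":0,"z":-40,"roll":0},
    {"grip":0.6,"x":0,"y":0,"z":-40,"roll":0},
  ],
)

```text
clock: 6.02
tcp_pos: [0.4673, 0.2646, 0.2048]
orientation: [-0.0, 0.697, 0.717, 0.0]
wrist_force: [1.2, -0.8, 0.8]
finger_gap: 0.0341
grip_force: 0.0
```

>>> servo_tool(
  increments=[
    {"grip":0.6,"x":0,"y":0,"z":-40,"roll":0},
    {"grip":0.6,"x":-40,"y":0,"z":0,"roll":0},
    {"grip":0.6,"x":-40,"y":0,"z":0,"roll":0},
    {"grip":0.6,"x":-40,"y":0,"z":0,"roll":0},
    {"grip":0.6,"x":-40,"y":0,"z":0,"roll":0},
  ],
)

```text
clock: 6.43
tcp_pos: [0.473, 0.1034, 0.2451]
orientation: [0.001, 0.696, 0.718, 0.002]
wrist_force: [0.5, -0.2, 0.9]
finger_gap: 0.0341
grip_force: 0.0
```

>>> servo_tool(
  increments=[
    {"grip":0.6,"x":-40,"y":0,"z":0,"roll":0},
    {"grip":0.6,"x":-40,"y":0,"z":0,"roll":0},
    {"grip":0.6,"x":0,"y":0,"z":0,"roll":0},
  ],
)

```text
clock: 6.68
tcp_pos: [0.4759, 0.0185, 0.2447]
orientation: [0.002, 0.7, 0.715, 0.001]
wrist_force: [0.8, 0.2, 0.7]
finger_gap: 0.034
grip_force: 0.0
```

```bash
python3 - <<'E'
from h import *
im=np.mean([env.read_camera('top') for _ in range(3)],0).astype(np.uint8)
np.save('t2.npy',im)
cv2.imwrite('pics/t2.png',cv2.resize(im[100:190,150:270,::-1],None,fx=6,fy=6,interpolation=cv2.INTER_CUBIC))
s=env.get_state(); print(s['tcp_pos'],s['joint_pos'].round(2))
E
```

```text
[0.47495311 0.02403637 0.24420638] [-0.12  0.11 -0.17  1.28  0.    1.42]
```

View pics/t2.png

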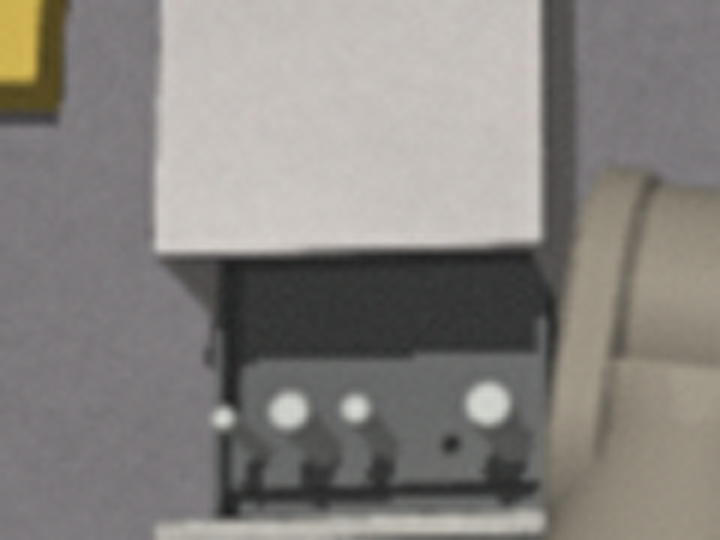

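```bash
python3 - <<'E'
from h import *
im=np.load('t2.npy'); g=cv2.cvtColor(im,cv2.COLOR_RGB2GRAY).astype(float)
g=g[100:186,150:241]
for (u,v) in [(224,418),(289,411),(355,408),(488,403)]:
    u0,v0=int(u/6),int(v/6); r=5
    w=g[v0-r:v0+r+1,u0-r:u0+r+1]; bg=np.percentile(w,30); hi=w.max(); d=np.clip((w-bg-15)/(hi-bg-15),0,1)
    yy,xx=np.mgrid[v0-r:v0+r+1,u0-r:u0+r+1]; n,l=cv2.connectedComponents((d>0.1).astype(np.uint8)); d=d*(l==l[r,r])
    cu,cv_=(d*xx).sum()/d.sum()+150,(d*yy).sum()/d.sum()+100
    a=px2w('top',cu,cv_,.122); b=px2w('top',cu+1,cv_,.122); p=np.hypot(*(b-a)[:2])
    print(a.round(4),'dia mm',2000*p*np.sqrt(d.sum()/np.pi), hi,bg)
E
```

```text
[0.5799 0.3458 0.122 ] dia mm 13.99002578295802 205.0 89.0
[0.5836 0.3052 0.122 ] dia mm 18.364237266184944 207.0 101.0
[0.5847 0.2691 0.122 ] dia mm 12.767557998755764 211.0 101.0
[0.5874 0.1974 0.122 ] dia mm 21.43555678665247 209.0 104.0
```

>>> servo_tool(
  increments=[
    {"grip":0.3,"x":34,"y":23.5,"z":0,"roll":0},
    {"grip":0.3,"x":34,"y":23.5,"z":0,"roll":0},
    {"grip":0.3,"x":34,"y":23.5,"z":0,"roll":0},
    {"grip":0.3,"x":34,"y":23.5,"z":0,"roll":0},
    {"grip":0.3,"x":34,"y":23.5,"z":0,"roll":0},
  ],
)

```text
clock: 7.25
tcp_pos: [0.587, 0.2021, 0.2438]
orientation: [0.0, 0.696, 0.718, 0.001]
wrist_force: [1.3, -0.5, -0.0]
finger_gap: 0.0597
grip_force: 0.0
```

>>> servo_tool(
  increments=[
    {"grip":0.3,"x":0,"y":0,"z":30,"roll":0},
    {"grip":0.3,"x":0,"y":0,"z":30,"roll":0},
    {"grip":0.3,"x":0,"y":0,"z":20,"roll":0},
    {"grip":0.3,"x":0,"y":0,"z":0,"roll":0},
    {"grip":0.3,"x":0,"y":0,"z":0,"roll":0},
  ],
)

```text
clock: 7.67
tcp_pos: [0.5853, 0.1996, 0.1625]
orientation: [-0.001, 0.696, 0.718, -0.001]
wrist_force: [-0.4, 0.1, 0.6]
finger_gap: 0.0598
grip_force: 0.0
```

>>> servo_tool(
  increments=[
    {"grip":0.3,"x":-2.2,"y":2,"z":25,"roll":0},
    {"grip":0.3,"x":0,"y":0,"z":30,"roll":0},
    {"grip":0.3,"x":0,"y":0,"z":20,"roll":0},
    {"grip":0.3,"x":0,"y":0,"z":2,"roll":0},
    {"grip":0.3,"x":0,"y":0,"z":0,"roll":0},
  ],
)

```text
clock: 8.08
tcp_pos: [0.5887, 0.196, 0.0872]
orientation: [0.0, 0.697, 0.717, 0.0]
wrist_force: [-0.8, -0.1, 0.7]
finger_gap: 0.0597
grip_force: 0.0
```

>>> servo_tool(
  increments=[
    {"grip":0.6,"x":0,"y":0,"z":0,"roll":0},
    {"grip":1,"x":0,"y":0,"z":0,"roll":0},
    {"grip":1,"x":0,"y":0,"z":0,"roll":0},
    {"grip":1,"x":0,"y":0,"z":0,"roll":0},
    {"grip":1,"x":0,"y":0,"z":0,"roll":0},
  ],
  grip_force=30,
)

```text
clock: 8.5
tcp_pos: [0.5899, 0.1958, 0.0884]
orientation: [0.001, 0.697, 0.717, 0.001]
wrist_force: [-1.6, 0.9, 6.4]
finger_gap: 0.0217
grip_force: 29.3
```

>>> servo_tool(
  increments=[
    {"grip":1,"x":0,"y":0,"z":-10,"roll":0},
    {"grip":1,"x":0,"y":0,"z":-35,"roll":0},
    {"grip":1,"x":0,"y":0,"z":-40,"roll":0},
    {"grip":1,"x":0,"y":0,"z":-40,"roll":0},
    {"grip":1,"x":0,"y":0,"z":-40,"roll":0},
  ],
  grip_force=40,
)

```text
clock: 8.92
tcp_pos: [0.588, 0.1953, 0.2536]
orientation: [-0.0, 0.697, 0.717, -0.0]
wrist_force: [0.4, -0.3, -1.3]
finger_gap: 0.022
grip_force: 39.9
```

>>> servo_tool(
  increments=[
    {"grip":1,"x":-20,"y":-3.3,"z":0,"roll":0},
    {"grip":1,"x":-30,"y":-7,"z":0,"roll":0},
    {"grip":1,"x":-35,"y":-8,"z":0,"roll":0},
    {"grip":1,"x":-35,"y":-8,"z":0,"roll":0},
    {"grip":1,"x":-35,"y":-8,"z":0,"roll":0},
  ],
)

```text
clock: 9.33
tcp_pos: [0.5582, 0.0384, 0.2521]
orientation: [0.0, 0.697, 0.718, 0.0]
wrist_force: [0.6, -0.1, -1.1]
finger_gap: 0.0221
grip_force: 40.1
```

>>> servo_tool(
  increments=[
    {"grip":1,"x":-35,"y":-8,"z":0,"roll":0},
    {"grip":1,"x":-35,"y":-8,"z":0,"roll":0},
    {"grip":1,"x":-35,"y":-8,"z":0,"roll":0},
    {"grip":1,"x":-35,"y":-8,"z":0,"roll":0},
    {"grip":1,"x":-24.5,"y":-7,"z":0,"roll":0},
  ],
)

```text
clock: 9.75
tcp_pos: [0.5239, -0.1287, 0.2521]
orientation: [0.001, 0.697, 0.717, -0.0]
wrist_force: [0.5, 0.6, -0.8]
finger_gap: 0.0218
grip_force: 40.1
```

>>> servo_tool(
  increments=[
    {"grip":1,"x":0,"y":0,"z":0,"roll":0},
    {"grip":1,"x":0,"y":0,"z":0,"roll":0},
    {"grip":1,"x":0,"y":0,"z":0,"roll":0},
  ],
)

```text
clock: 10.0
tcp_pos: [0.5246, -0.1258, 0.2518]
orientation: [0.0, 0.697, 0.717, 0.0]
wrist_force: [1.0, 0.2, -0.5]
finger_gap: 0.0219
grip_force: 40.1
```

```bash
python3 - <<'E'
from h import *
P=[]
for i in range(6): env.read_camera('top') if i<3 else env.read_camera('scene'); P.append(env.get_state()['tcp_pos'])
print(np.round(P,4)); s=env.get_state(); print(s['orientation'],s['wrist_force'])
snap('scene','s2',(230,90,430,240),4)
E
```

```text
[[ 0.5247 -0.1253  0.2516]
 [ 0.5248 -0.125   0.2516]
 [ 0.5248 -0.1249  0.2515]
 [ 0.5248 -0.1248  0.2514]
 [ 0.5248 -0.1249  0.2514]
 [ 0.5248 -0.125   0.2513]]
[ 1.76588303e-05  6.96214061e-01  7.17834229e-01 -1.31527136e-05] [-0.31251498  0.70549634 -0.83225794]
```

View pics/s2.png

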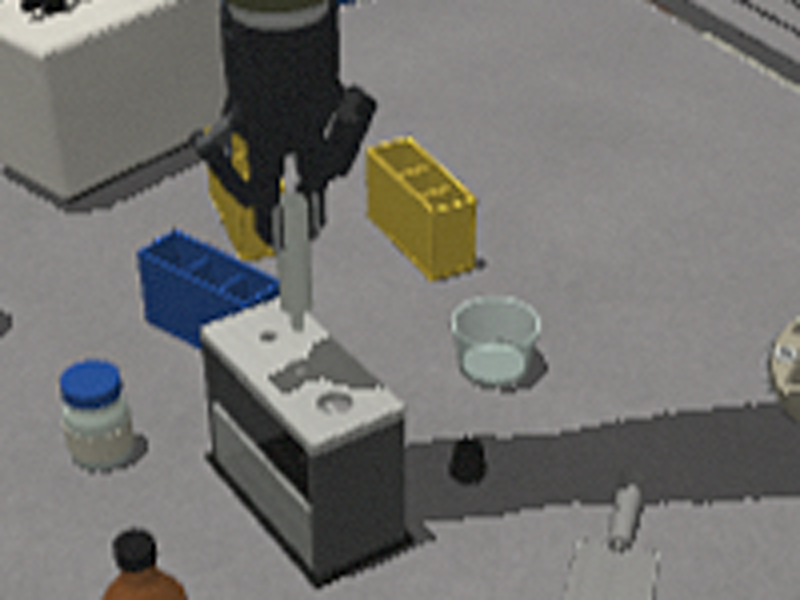

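```bash
python3 - <<'E'
from h import *
z=lambda u,v,h:px2w('scene',230+(u+.5)/4-.5,90+(v+.5)/4-.5,h).round(4)
print('nose',z(298,329,.177),'wide',z(336,404,.14),'mid',z(300,370,.14),'nar',z(268,337,.14))
E
```

```text
nose [ 0.5273 -0.1206  0.177 ] wide [ 0.5235 -0.0698  0.14  ] mid [ 0.5281 -0.1191  0.14  ] nar [ 0.5308 -0.1688  0.14  ]
```

>>> servo_tool(
  increments=[
    {"grip":1,"x":0.5,"y":0,"z":20,"roll":0},
    {"grip":1,"x":0,"y":0,"z":15,"roll":0},
    {"grip":1,"x":0,"y":0,"z":10,"roll":0},
    {"grip":1,"x":0,"y":0,"z":5,"roll":0},
    {"grip":1,"x":0,"y":0,"z":0,"roll":0},
  ],
)

```text
clock: 10.77
tcp_pos: [0.5239, -0.125, 0.2001]
orientation: [-0.001, 0.697, 0.717, -0.0]
wrist_force: [-0.5, -0.6, -1.0]
finger_gap: 0.022
grip_force: 40.1
```

>>> servo_tool(
  increments=[
    {"grip":1,"x":0,"y":0,"z":2,"roll":0},
    {"grip":1,"x":0,"y":0,"z":1,"roll":0},
    {"grip":1,"x":0,"y":0,"z":0,"roll":0},
  ],
)

```text
clock: 11.02
tcp_pos: [0.525, -0.1257, 0.1989]
orientation: [0.001, 0.697, 0.717, 0.0]
wrist_force: [0.4, 0.7, -0.6]
finger_gap: 0.0215
grip_force: 40.1
```

>>> servo_tool(
  increments=[
    {"grip":1,"x":0,"y":0,"z":1,"roll":0},
    {"grip":1,"x":0,"y":0,"z":1,"roll":0},
    {"grip":1,"x":0,"y":0,"z":0,"roll":0},
  ],
)

```text
clock: 11.27
tcp_pos: [0.5249, -0.1256, 0.1967]
orientation: [0.0, 0.697, 0.717, 0.0]
wrist_force: [0.3, 0.3, -0.2]
finger_gap: 0.0223
grip_force: 40.2
```

>>> servo_tool(
  increments=[
    {"grip":1,"x":0,"y":0,"z":1,"roll":0},
    {"grip":1,"x":0,"y":0,"z":0,"roll":0},
  ],
)

```text
clock: 11.43
tcp_pos: [0.525, -0.1257, 0.1966]
orientation: [0.001, 0.697, 0.717, 0.0]
wrist_force: [-1.4, 0.1, 5.2]
finger_gap: 0.0216
grip_force: 40.9
```

>>> servo_tool(
  increments=[
    {"grip":1,"x":0,"y":0,"z":1,"roll":0},
    {"grip":1,"x":0,"y":0,"z":0,"roll":0},
  ],
)

```text
clock: 11.6
tcp_pos: [0.5251, -0.1258, 0.1965]
orientation: [0.001, 0.697, 0.717, 0.0]
wrist_force: [-2.7, 0.6, 11.7]
finger_gap: 0.0219
grip_force: 41.5
```

>>> servo_tool(
  increments=[
    {"grip":1,"x":0,"y":0,"z":1,"roll":0},
    {"grip":1,"x":0,"y":0,"z":0,"roll":0},
  ],
)

```text
clock: 11.77
tcp_pos: [0.5251, -0.1258, 0.1965]
orientation: [0.002, 0.697, 0.717, 0.001]
wrist_force: [-4.1, 0.8, 16.1]
finger_gap: 0.0217
grip_force: 42.1
```

>>> servo_tool(
  increments=[
    {"grip":1,"x":0,"y":0,"z":-6,"roll":0},
    {"grip":1,"x":0,"y":0,"z":-20,"roll":0},
    {"grip":1,"x":0,"y":0,"z":-20,"roll":0},
    {"grip":1,"x":0,"y":0,"z":-10,"roll":0},
    {"grip":1,"x":0,"y":0,"z":0,"roll":0},
  ],
)

```text
clock: 12.18
tcp_pos: [0.5259, -0.126, 0.2518]
orientation: [0.002, 0.697, 0.717, 0.001]
wrist_force: [1.0, -1.2, -0.3]
finger_gap: 0.0216
grip_force: 40.0
```

```bash
cat >> h.py <<'E'
from scipy.optimize import minimize
def caddy(show=None):
    M={}
    for n in('top','scene'):
        im=env.read_camera(n); h=cv2.cvtColor(im,cv2.COLOR_RGB2HSV)
        m=((h[...,0]>100)&(h[...,0]<130)&(h[...,1]>110)).astype(np.uint8)
        c=w2px(n,[.49,-.364,.05])[0]; k,l,st,ce=cv2.connectedComponentsWithStats(m)
        best=min((i for i in range(1,k) if st[i,4]>120),key=lambda i:np.hypot(*(ce[i]-c)))
        hull=cv2.convexHull(np.argwhere(l==best)[:,::-1].astype(np.int32)); a=np.zeros_like(m); cv2.fillConvexPoly(a,hull,1)
        M[n]=a; print(n,ce[best].round(),st[best,4])
    C=np.array([[sx*.025,sy*.069,z] for sx in(-1,1) for sy in(-1,1) for z in(0,.08)])
    S=8
    B={n:cv2.resize(M[n],None,fx=S/2,fy=S/2,interpolation=cv2.INTER_LINEAR) for n in M}
    def cost(p,ns=('top','scene')):
        c,s=np.cos(p[2]),np.sin(p[2]); P=C.copy(); P[:,0]=p[0]+c*C[:,0]-s*C[:,1]; P[:,1]=p[1]+s*C[:,0]+c*C[:,1]; t=0
        for n in ns:
            h=cv2.convexHull(((w2px(n,P)+.5)*S/2*16).astype(np.int32)); a=np.zeros_like(B[n]); cv2.fillConvexPoly(a,h,1,shift=4)
            t+=1-(a&B[n]).sum()/(a|B[n]).sum()
        return t
    for ns in (('top',),('scene',),('top','scene')):
        r=min((minimize(cost,[.49,-.364,y],args=(ns,),method='Nelder-Mead',options=dict(initial_simplex=[[.49,-.364,y],[.51,-.364,y],[.49,-.344,y],[.49,-.364,y+.2]])) for y in(.2,.4)),key=lambda r:r.fun)
        print(ns,r.x.round(4),r.fun)
    return r.x
E
python3 - <<'E'
from h import *
p=caddy(); print(env.get_state()['tcp_pos'])
c,s=np.cos(p[2]),np.sin(p[2])
for y in(-.045,0,.045): print((p[0]-s*y).round(4),(p[1]+c*y).round(4))
E
```

```text
top [401. 198.] 702
scene [279. 161.] 579
('top',) [ 0.4966 -0.3676  0.3731] 0.058250099880143846
('scene',) [ 0.5003 -0.3779  0.3096] 0.28633093525179854
('top', 'scene') [ 0.4973 -0.3687  0.3718] 0.3729762043533629
[ 0.52472377 -0.12554164  0.24891883]
0.5136 -0.4106
0.4973 -0.3687
0.4809 -0.3268
```

>>> servo_tool(
  increments=[
    {"grip":1,"x":-25,"y":-2,"z":0,"roll":0},
    {"grip":1,"x":-35,"y":-2.5,"z":0,"roll":0},
    {"grip":1,"x":-37,"y":-2.5,"z":0,"roll":0},
    {"grip":1,"x":-37,"y":-2.5,"z":0,"roll":0},
    {"grip":1,"x":-37,"y":-2.5,"z":0,"roll":0},
  ],
)

```text
clock: 12.7
tcp_pos: [0.5168, -0.2978, 0.2475]
orientation: [-0.001, 0.697, 0.717, -0.0]
wrist_force: [0.9, 0.5, -0.2]
finger_gap: 0.0218
grip_force: 40.0
```

>>> servo_tool(
  increments=[
    {"grip":1,"x":-37,"y":-2.5,"z":0,"roll":0},
    {"grip":1,"x":-37,"y":-2.5,"z":0,"roll":0},
    {"grip":1,"x":-39,"y":-3.3,"z":0,"roll":0},
    {"grip":1,"x":0,"y":0,"z":30,"roll":0},
    {"grip":1,"x":0,"y":0,"z":30,"roll":0},
  ],
)

```text
clock: 13.12
tcp_pos: [0.5127, -0.4138, 0.1882]
orientation: [0.002, 0.698, 0.716, -0.0]
wrist_force: [-0.1, 1.0, -2.1]
finger_gap: 0.0218
grip_force: 40.1
```

>>> servo_tool(
  increments=[
    {"grip":1,"x":0,"y":0,"z":10,"roll":0},
    {"grip":1,"x":0,"y":0,"z":0,"roll":0},
    {"grip":1,"x":0,"y":0,"z":0,"roll":0},
    {"grip":1,"x":0,"y":0,"z":0,"roll":0},
  ],
)

```text
clock: 13.45
tcp_pos: [0.5132, -0.4099, 0.1807]
orientation: [0.001, 0.697, 0.718, -0.0]
wrist_force: [-0.4, 0.2, -1.4]
finger_gap: 0.022
grip_force: 40.0
```

```bash
python3 - <<'E'
from h import *
snap('scene','s3',(230,60,400,220),4)
print(env.get_state()['tcp_pos'])
c=np.array([.4966,-.3676]);y=.373
for k in(-.045,0,.045): print(((w2px('scene',[c[0]-np.sin(y)*k,c[1]+np.cos(y)*k,.08])-[230,60])*4).round())
E
```

```text
[ 0.51346642 -0.41011199  0.18137974]
[[173. 367.]]
[[208. 384.]]
[[244. 401.]]
```

View pics/s3.png

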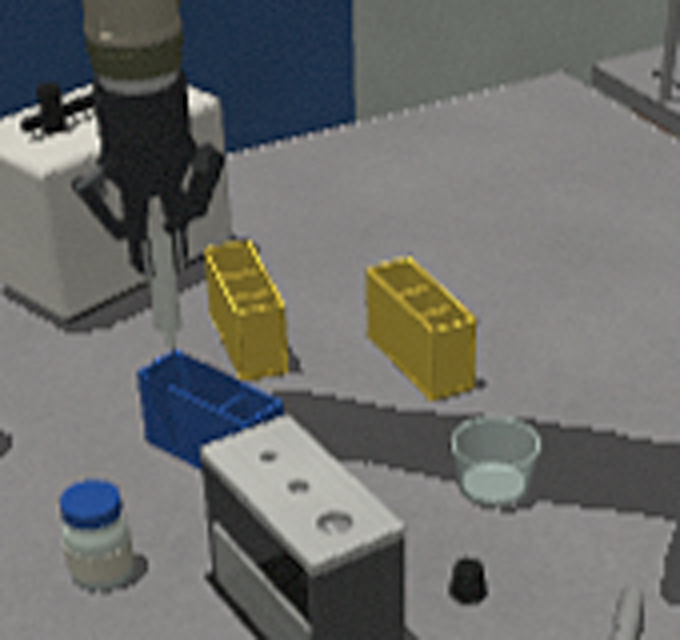

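>>> servo_tool(
  increments=[
    {"grip":1,"x":0,"y":0,"z":20,"roll":0},
    {"grip":1,"x":0,"y":0,"z":25,"roll":0},
    {"grip":1,"x":0,"y":0,"z":25,"roll":0},
    {"grip":1,"x":0,"y":0,"z":15,"roll":0},
    {"grip":1,"x":0,"y":0,"z":9,"roll":0},
  ],
)

```text
clock: 13.92
tcp_pos: [0.5127, -0.4094, 0.0849]
orientation: [-0.0, 0.697, 0.718, -0.0]
wrist_force: [-0.4, 0.7, -0.9]
finger_gap: 0.0216
grip_force: 40.0
```

>>> servo_tool(
  increments=[
    {"grip":1,"x":0,"y":0,"z":0,"roll":0},
    {"grip":0.6,"x":0,"y":0,"z":0,"roll":0},
    {"grip":0.4,"x":0,"y":0,"z":0,"roll":0},
    {"grip":0.4,"x":0,"y":0,"z":0,"roll":0},
    {"grip":0.4,"x":0,"y":0,"z":0,"roll":0},
  ],
)

```text
clock: 14.33
tcp_pos: [0.5133, -0.4108, 0.087]
orientation: [0.001, 0.697, 0.717, -0.0]
wrist_force: [0.5, 0.1, 0.1]
finger_gap: 0.0512
grip_force: 0.0
```

>>> servo_tool(
  increments=[
    {"grip":0.4,"x":0,"y":0,"z":-30,"roll":0},
    {"grip":0.4,"x":0,"y":0,"z":-40,"roll":0},
    {"grip":0.4,"x":0,"y":0,"z":-40,"roll":0},
    {"grip":0.4,"x":0,"y":0,"z":-40,"roll":0},
    {"grip":0.4,"x":0,"y":0,"z":0,"roll":0},
  ],
)

```text
clock: 14.75
tcp_pos: [0.5152, -0.4126, 0.2461]
orientation: [0.008, 0.697, 0.717, -0.0]
wrist_force: [0.4, -0.7, 1.7]
finger_gap: 0.0515
grip_force: 0.0
```

>>> servo_tool(
  increments=[
    {"grip":0.4,"x":30,"y":4,"z":0,"roll":0},
    {"grip":0.4,"x":40,"y":5,"z":0,"roll":0},
    {"grip":0.4,"x":40,"y":5,"z":0,"roll":0},
    {"grip":0.4,"x":40,"y":5,"z":0,"roll":0},
    {"grip":0.4,"x":40,"y":5,"z":0,"roll":0},
  ],
)

```text
clock: 15.17
tcp_pos: [0.531, -0.2179, 0.2359]
orientation: [0.001, 0.697, 0.717, 0.0]
wrist_force: [0.3, -0.1, -0.0]
finger_gap: 0.0508
grip_force: 0.0
```

>>> servo_tool(
  increments=[
    {"grip":0.4,"x":40,"y":5,"z":0,"roll":0},
    {"grip":0.4,"x":40,"y":5,"z":0,"roll":0},
    {"grip":0.4,"x":40,"y":5,"z":0,"roll":0},
    {"grip":0.4,"x":40,"y":5,"z":0,"roll":0},
    {"grip":0.4,"x":40,"y":5,"z":0,"roll":0},
  ],
)

```text
clock: 15.58
tcp_pos: [0.5503, -0.0169, 0.2361]
orientation: [0.001, 0.697, 0.717, 0.001]
wrist_force: [1.6, -0.0, -0.3]
finger_gap: 0.0511
grip_force: 0.0
```

>>> servo_tool(
  increments=[
    {"grip":0.4,"x":40,"y":5,"z":0,"roll":0},
    {"grip":0.4,"x":40,"y":5,"z":0,"roll":0},
    {"grip":0.4,"x":40,"y":5,"z":0,"roll":0},
    {"grip":0.4,"x":40,"y":5,"z":0,"roll":0},
    {"grip":0.4,"x":40,"y":5,"z":0,"roll":0},
  ],
)

```text
clock: 16.0
tcp_pos: [0.5695, 0.184, 0.2361]
orientation: [0.001, 0.697, 0.717, 0.001]
wrist_force: [-0.4, -0.6, -0.5]
finger_gap: 0.0512
grip_force: 0.0
```

>>> servo_tool(
  increments=[
    {"grip":0.4,"x":40,"y":6,"z":0,"roll":0},
    {"grip":0.4,"x":40,"y":6,"z":0,"roll":0},
    {"grip":0.4,"x":40,"y":6,"z":0,"roll":0},
    {"grip":0.4,"x":0,"y":0,"z":0,"roll":0},
    {"grip":0.4,"x":0,"y":0,"z":0,"roll":0},
  ],
)

```text
clock: 16.42
tcp_pos: [0.5837, 0.3048, 0.2349]
orientation: [0.0, 0.695, 0.719, 0.0]
wrist_force: [-0.1, -0.5, 0.2]
finger_gap: 0.0515
grip_force: 0.0
```

>>> servo_tool(
  increments=[
    {"grip":0.4,"x":0,"y":0,"z":0,"roll":0},
    {"grip":0.4,"x":0,"y":0,"z":0,"roll":0},
  ],
)

```text
clock: 16.58
tcp_pos: [0.584, 0.3013, 0.2356]
orientation: [0.0, 0.697, 0.717, 0.0]
wrist_force: [-0.9, -0.1, -0.1]
finger_gap: 0.0517
grip_force: 0.0
```

>>> servo_tool(
  increments=[
    {"grip":0.4,"x":3,"y":1,"z":30,"roll":0},
    {"grip":0.4,"x":0,"y":0,"z":35,"roll":0},
    {"grip":0.4,"x":0,"y":0,"z":35,"roll":0},
    {"grip":0.4,"x":0,"y":0,"z":30,"roll":0},
    {"grip":0.4,"x":0,"y":0,"z":18,"roll":0},
  ],
)

```text
clock: 17.0
tcp_pos: [0.5833, 0.3027, 0.084]
orientation: [-0.001, 0.698, 0.716, -0.002]
wrist_force: [-0.7, -0.1, -0.7]
finger_gap: 0.0514
grip_force: 0.0
```

>>> servo_tool(
  increments=[
    {"grip":0.4,"x":0,"y":0,"z":0,"roll":0},
    {"grip":0.4,"x":0,"y":0,"z":0,"roll":0},
    {"grip":0.4,"x":0,"y":0,"z":0,"roll":0},
  ],
)

```text
clock: 17.25
tcp_pos: [0.5862, 0.3048, 0.0893]
orientation: [0.001, 0.697, 0.717, 0.001]
wrist_force: [-0.3, -0.5, 0.7]
finger_gap: 0.051
grip_force: 0.0
```

>>> servo_tool(
  increments=[
    {"grip":0.7,"x":0,"y":0,"z":0,"roll":0},
    {"grip":1,"x":0,"y":0,"z":0,"roll":0},
    {"grip":1,"x":0,"y":0,"z":0,"roll":0},
    {"grip":1,"x":0,"y":0,"z":0,"roll":0},
    {"grip":1,"x":0,"y":0,"z":0,"roll":0},
  ],
)

```text
clock: 17.67
tcp_pos: [0.5855, 0.3058, 0.0889]
orientation: [0.001, 0.697, 0.717, 0.001]
wrist_force: [-0.9, -0.6, 6.4]
finger_gap: 0.019
grip_force: 39.8
```

>>> servo_tool(
  increments=[
    {"grip":1,"x":0,"y":0,"z":-10,"roll":0},
    {"grip":1,"x":0,"y":0,"z":-35,"roll":0},
    {"grip":1,"x":0,"y":0,"z":-40,"roll":0},
    {"grip":1,"x":0,"y":0,"z":-40,"roll":0},
    {"grip":1,"x":0,"y":0,"z":-40,"roll":0},
  ],
)

```text
clock: 18.08
tcp_pos: [0.5844, 0.3053, 0.2544]
orientation: [0.0, 0.697, 0.717, -0.0]
wrist_force: [1.5, 0.4, 0.3]
finger_gap: 0.0189
grip_force: 39.7
```

>>> servo_tool(
  increments=[
    {"grip":1,"x":-25,"y":-4,"z":0,"roll":0},
    {"grip":1,"x":-36,"y":-6,"z":0,"roll":0},
    {"grip":1,"x":-38,"y":-6.5,"z":0,"roll":0},
    {"grip":1,"x":-38,"y":-6.5,"z":0,"roll":0},
    {"grip":1,"x":-38,"y":-6.5,"z":0,"roll":0},
  ],
)

```text
clock: 18.5
tcp_pos: [0.5599, 0.1284, 0.2529]
orientation: [0.0, 0.696, 0.718, 0.0]
wrist_force: [-0.3, -0.3, 0.3]
finger_gap: 0.0187
grip_force: 39.8
```

>>> servo_tool(
  increments=[
    {"grip":1,"x":-38,"y":-6.5,"z":0,"roll":0},
    {"grip":1,"x":-38,"y":-6.5,"z":0,"roll":0},
    {"grip":1,"x":-38,"y":-6.5,"z":0,"roll":0},
    {"grip":1,"x":-38,"y":-6.5,"z":0,"roll":0},
    {"grip":1,"x":-38,"y":-6.5,"z":0,"roll":0},
  ],
)

```text
clock: 18.92
tcp_pos: [0.5329, -0.0628, 0.253]
orientation: [0.0, 0.697, 0.717, 0.0]
wrist_force: [1.1, 0.2, 0.5]
finger_gap: 0.0189
grip_force: 39.8
```

>>> servo_tool(
  increments=[
    {"grip":1,"x":-38,"y":-6,"z":0,"roll":0},
    {"grip":1,"x":-26,"y":-5,"z":0,"roll":0},
    {"grip":1,"x":0,"y":0,"z":0,"roll":0},
    {"grip":1,"x":0,"y":0,"z":0,"roll":0},
    {"grip":1,"x":0,"y":0,"z":0,"roll":0},
  ],
)

```text
clock: 19.33
tcp_pos: [0.5242, -0.1252, 0.2526]
orientation: [-0.0, 0.697, 0.717, 0.0]
wrist_force: [0.1, 0.9, -1.1]
finger_gap: 0.0188
grip_force: 39.8
```

>>> servo_tool(
  increments=[
    {"grip":1,"x":0,"y":0,"z":0,"roll":0},
    {"grip":1,"x":0,"y":0,"z":0,"roll":0},
  ],
)

```text
clock: 19.5
tcp_pos: [0.5245, -0.1242, 0.2525]
orientation: [0.0, 0.696, 0.718, 0.0]
wrist_force: [0.3, 0.1, 0.1]
finger_gap: 0.0185
grip_force: 39.8
```

>>> servo_tool(
  increments=[
    {"grip":1,"x":-0.5,"y":0.3,"z":20,"roll":0},
    {"grip":1,"x":0,"y":0,"z":15,"roll":0},
    {"grip":1,"x":0,"y":0,"z":11,"roll":0},
    {"grip":1,"x":0,"y":0,"z":5,"roll":0},
    {"grip":1,"x":0,"y":0,"z":1,"roll":0},
  ],
)

```text
clock: 19.92
tcp_pos: [0.5241, -0.1248, 0.1992]
orientation: [-0.001, 0.696, 0.718, -0.0]
wrist_force: [-0.8, -0.5, -0.8]
finger_gap: 0.0188
grip_force: 39.8
```

>>> servo_tool(
  increments=[
    {"grip":1,"x":0,"y":0,"z":0,"roll":0},
    {"grip":1,"x":0,"y":0,"z":1,"roll":0},
    {"grip":1,"x":0,"y":0,"z":0,"roll":0},
  ],
)

```text
clock: 20.17
tcp_pos: [0.5251, -0.126, 0.2]
orientation: [0.001, 0.697, 0.717, 0.0]
wrist_force: [-0.8, 0.1, 0.5]
finger_gap: 0.0189
grip_force: 39.8
```

>>> servo_tool(
  increments=[
    {"grip":1,"x":0,"y":0,"z":1,"roll":0},
    {"grip":1,"x":0,"y":0,"z":0,"roll":0},
  ],
)

```text
clock: 20.33
tcp_pos: [0.5248, -0.1261, 0.1987]
orientation: [0.0, 0.697, 0.717, 0.0]
wrist_force: [0.6, -0.1, -1.1]
finger_gap: 0.0185
grip_force: 39.8
```

>>> servo_tool(
  increments=[
    {"grip":1,"x":0,"y":0,"z":1,"roll":0},
    {"grip":1,"x":0,"y":0,"z":0,"roll":0},
  ],
)

```text
clock: 20.5
tcp_pos: [0.5246, -0.126, 0.1973]
orientation: [0.0, 0.697, 0.717, -0.0]
wrist_force: [-0.2, -0.2, -0.8]
finger_gap: 0.0189
grip_force: 39.8
```

>>> servo_tool(
  increments=[
    {"grip":1,"x":0,"y":0,"z":1,"roll":0},
    {"grip":1,"x":0,"y":0,"z":0,"roll":0},
  ],
)

```text
clock: 20.67
tcp_pos: [0.5247, -0.1261, 0.197]
orientation: [0.0, 0.697, 0.717, 0.0]
wrist_force: [-1.7, 0.3, 4.0]
finger_gap: 0.0187
grip_force: 40.3
```

>>> servo_tool(
  increments=[
    {"grip":1,"x":0,"y":0,"z":1,"roll":0},
    {"grip":1,"x":0,"y":0,"z":0,"roll":0},
    {"grip":1,"x":0,"y":0,"z":0,"roll":0},
  ],
)

```text
clock: 20.92
tcp_pos: [0.5249, -0.1261, 0.1969]
orientation: [0.001, 0.697, 0.717, 0.0]
wrist_force: [-2.1, 1.5, 9.6]
finger_gap: 0.0186
grip_force: 41.1
```

>>> servo_tool(
  increments=[
    {"grip":1,"x":0,"y":0,"z":-6,"roll":0},
    {"grip":1,"x":0,"y":0,"z":-20,"roll":0},
    {"grip":1,"x":0,"y":0,"z":-20,"roll":0},
    {"grip":1,"x":0,"y":0,"z":-10,"roll":0},
    {"grip":1,"x":0,"y":0,"z":0,"roll":0},
  ],
)

```text
clock: 21.33
tcp_pos: [0.526, -0.1265, 0.2538]
orientation: [0.002, 0.697, 0.717, 0.001]
wrist_force: [0.1, 0.3, -1.4]
finger_gap: 0.0187
grip_force: 39.8
```

```bash
python3 - <<'E'
from h import *
p=caddy(); print(env.get_state()['tcp_pos'])
snap('top','t3',(300,120,450,240),5)
E
```

```text
top [398. 200.] 588
scene [279. 162.] 523
('top',) [ 0.496  -0.3671  0.3852] 0.059516180711310485
('scene',) [ 0.4997 -0.379   0.3064] 0.2917151262228912
('top', 'scene') [ 0.4969 -0.3686  0.3846] 0.38047217472881845
[ 0.52476632 -0.12607416  0.25098499]
```

View pics/t3.png

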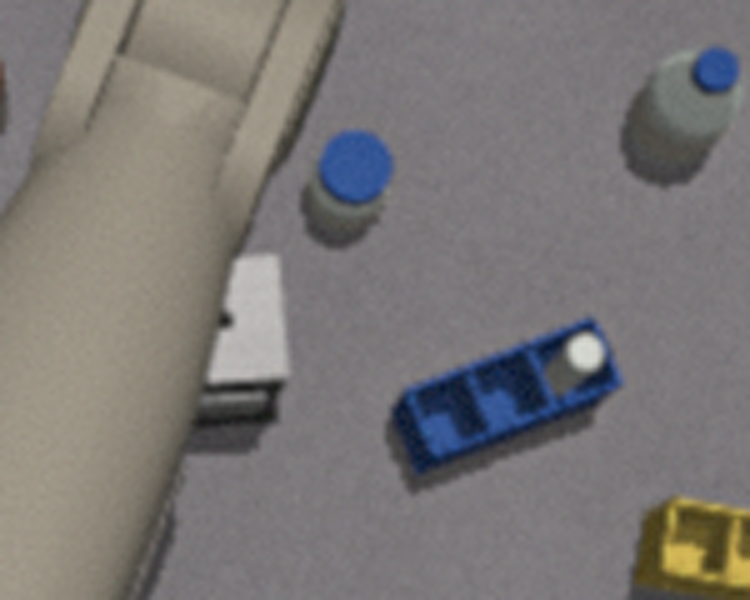

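>>> servo_tool(
  increments=[
    {"grip":1,"x":-25,"y":-6,"z":0,"roll":0},
    {"grip":1,"x":-35,"y":-9,"z":0,"roll":0},
    {"grip":1,"x":-35,"y":-9,"z":0,"roll":0},
    {"grip":1,"x":-35,"y":-9,"z":0,"roll":0},
    {"grip":1,"x":-35,"y":-9,"z":0,"roll":0},
  ],
)

```text
clock: 21.9
tcp_pos: [0.4864, -0.293, 0.2497]
orientation: [-0.001, 0.697, 0.717, -0.0]
wrist_force: [0.2, -0.4, 0.1]
finger_gap: 0.0185
grip_force: 39.8
```

>>> servo_tool(
  increments=[
    {"grip":1,"x":-33,"y":-8.6,"z":0,"roll":0},
    {"grip":1,"x":0,"y":0,"z":10,"roll":0},
    {"grip":1,"x":0,"y":0,"z":30,"roll":0},
    {"grip":1,"x":0,"y":0,"z":15,"roll":0},
    {"grip":1,"x":0,"y":0,"z":0,"roll":0},
  ],
)

```text
clock: 22.32
tcp_pos: [0.4772, -0.3233, 0.1908]
orientation: [-0.005, 0.697, 0.717, -0.0]
wrist_force: [-0.4, 0.3, -0.1]
finger_gap: 0.0187
grip_force: 39.8
```

>>> servo_tool(
  increments=[
    {"grip":1,"x":0,"y":0,"z":0,"roll":0},
    {"grip":1,"x":0,"y":0,"z":0,"roll":0},
  ],
)

```text
clock: 22.48
tcp_pos: [0.48, -0.3251, 0.1966]
orientation: [0.0, 0.697, 0.717, -0.0]
wrist_force: [1.5, 0.1, -0.2]
finger_gap: 0.0186
grip_force: 39.8
```

>>> servo_tool(
  increments=[
    {"grip":1,"x":0,"y":0,"z":20,"roll":0},
    {"grip":1,"x":0,"y":0,"z":30,"roll":0},
    {"grip":1,"x":0,"y":0,"z":30,"roll":0},
    {"grip":1,"x":0,"y":0,"z":20,"roll":0},
    {"grip":1,"x":0,"y":0,"z":9,"roll":0},
  ],
)

```text
clock: 22.9
tcp_pos: [0.4792, -0.3243, 0.0856]
orientation: [-0.001, 0.697, 0.717, -0.0]
wrist_force: [0.1, 0.1, -0.2]
finger_gap: 0.0189
grip_force: 39.8
```

>>> servo_tool(
  increments=[
    {"grip":1,"x":0,"y":0,"z":0,"roll":0},
    {"grip":0.6,"x":0,"y":0,"z":0,"roll":0},
    {"grip":0.4,"x":0,"y":0,"z":0,"roll":0},
    {"grip":0.4,"x":0,"y":0,"z":0,"roll":0},
    {"grip":0.4,"x":0,"y":0,"z":0,"roll":0},
  ],
)

```text
clock: 23.32
tcp_pos: [0.4807, -0.3262, 0.089]
orientation: [0.002, 0.697, 0.717, 0.0]
wrist_force: [-0.1, -0.7, -0.2]
finger_gap: 0.0508
grip_force: 0.0
```

>>> servo_tool(
  increments=[
    {"grip":0.4,"x":0,"y":0,"z":-30,"roll":0},
    {"grip":0.4,"x":0,"y":0,"z":-40,"roll":0},
    {"grip":0.4,"x":0,"y":0,"z":-40,"roll":0},
    {"grip":0.4,"x":0,"y":0,"z":-40,"roll":0},
    {"grip":0.4,"x":0,"y":0,"z":0,"roll":0},
  ],
)

```text
clock: 23.73
tcp_pos: [0.4828, -0.328, 0.2473]
orientation: [0.008, 0.697, 0.717, 0.0]
wrist_force: [1.0, -1.6, 0.2]
finger_gap: 0.0514
grip_force: 0.0
```

>>> servo_tool(
  increments=[
    {"grip":0.4,"x":0,"y":0,"z":0,"roll":0},
    {"grip":0.4,"x":0,"y":0,"z":0,"roll":0},
  ],
)

```text
clock: 23.9
tcp_pos: [0.4799, -0.3255, 0.2379]
orientation: [0.001, 0.697, 0.717, -0.0]
wrist_force: [0.3, 0.4, -1.0]
finger_gap: 0.0513
grip_force: 0.0
```

>>> servo_tool(
  increments=[
    {"grip":0.4,"x":31,"y":6,"z":0,"roll":0},
    {"grip":0.4,"x":40,"y":8.2,"z":0,"roll":0},
    {"grip":0.4,"x":40,"y":8.2,"z":0,"roll":0},
    {"grip":0.4,"x":40,"y":8.2,"z":0,"roll":0},
    {"grip":0.4,"x":40,"y":8.2,"z":0,"roll":0},
  ],
)

```text
clock: 24.32
tcp_pos: [0.5119, -0.1313, 0.2353]
orientation: [-0.002, 0.697, 0.717, -0.001]
wrist_force: [1.0, 0.7, -0.5]
finger_gap: 0.051
grip_force: 0.0
```

>>> servo_tool(
  increments=[
    {"grip":0.4,"x":40,"y":8.2,"z":0,"roll":0},
    {"grip":0.4,"x":40,"y":8.2,"z":0,"roll":0},
    {"grip":0.4,"x":40,"y":8.2,"z":0,"roll":0},
    {"grip":0.4,"x":40,"y":8.2,"z":0,"roll":0},
    {"grip":0.4,"x":40,"y":8.2,"z":0,"roll":0},
  ],
)

```text
clock: 24.73
tcp_pos: [0.5471, 0.0698, 0.2354]
orientation: [-0.001, 0.697, 0.717, -0.001]
wrist_force: [1.0, -0.6, -0.2]
finger_gap: 0.0514
grip_force: 0.0
```

>>> servo_tool(
  increments=[
    {"grip":0.4,"x":40,"y":8.2,"z":0,"roll":0},
    {"grip":0.4,"x":40,"y":8.2,"z":0,"roll":0},
    {"grip":0.4,"x":40,"y":8.2,"z":0,"roll":0},
    {"grip":0.4,"x":40,"y":8.2,"z":0,"roll":0},
    {"grip":0.4,"x":40,"y":10.6,"z":0,"roll":0},
  ],
)

```text
clock: 25.15
tcp_pos: [0.5845, 0.2708, 0.2352]
orientation: [-0.001, 0.697, 0.717, -0.002]
wrist_force: [0.9, -0.8, 0.7]
finger_gap: 0.0518
grip_force: 0.0
```

>>> servo_tool(
  increments=[
    {"grip":0.4,"x":0,"y":0,"z":0,"roll":0},
    {"grip":0.4,"x":0,"y":0,"z":0,"roll":0},
    {"grip":0.4,"x":0,"y":0,"z":0,"roll":0},
    {"grip":0.4,"x":0,"y":0,"z":0,"roll":0},
  ],
)

```text
clock: 25.48
tcp_pos: [0.5852, 0.2677, 0.2363]
orientation: [-0.0, 0.697, 0.717, -0.001]
wrist_force: [-0.7, 0.1, 0.3]
finger_gap: 0.0512
grip_force: 0.0
```

>>> servo_tool(
  increments=[
    {"grip":0.4,"x":1.3,"y":1,"z":30,"roll":0},
    {"grip":0.4,"x":0,"y":0,"z":35,"roll":0},
    {"grip":0.4,"x":0,"y":0,"z":35,"roll":0},
    {"grip":0.4,"x":0,"y":0,"z":30,"roll":0},
    {"grip":0.4,"x":0,"y":0,"z":18,"roll":0},
  ],
)

```text
clock: 25.9
tcp_pos: [0.5847, 0.2675, 0.0857]
orientation: [-0.001, 0.698, 0.716, -0.002]
wrist_force: [-0.0, -0.1, -0.7]
finger_gap: 0.0513
grip_force: 0.0
```

>>> servo_tool(
  increments=[
    {"grip":0.4,"x":0,"y":0,"z":0,"roll":0},
    {"grip":0.4,"x":0,"y":0,"z":0,"roll":0},
    {"grip":0.4,"x":0,"y":0,"z":0,"roll":0},
  ],
)

```text
clock: 26.15
tcp_pos: [0.5879, 0.2695, 0.0911]
orientation: [0.001, 0.697, 0.717, 0.001]
wrist_force: [0.5, -0.2, 0.3]
finger_gap: 0.0513
grip_force: 0.0
```

>>> servo_tool(
  increments=[
    {"grip":0.7,"x":0,"y":0,"z":0,"roll":0},
    {"grip":1,"x":0,"y":0,"z":0,"roll":0},
    {"grip":1,"x":0,"y":0,"z":0,"roll":0},
    {"grip":1,"x":0,"y":0,"z":0,"roll":0},
    {"grip":1,"x":0,"y":0,"z":0,"roll":0},
  ],
  grip_force=30,
)

```text
clock: 26.57
tcp_pos: [0.5874, 0.2706, 0.0906]
orientation: [0.001, 0.697, 0.717, 0.001]
wrist_force: [-1.6, -0.5, 6.9]
finger_gap: 0.0127
grip_force: 30.2
```

>>> servo_tool(
  increments=[
    {"grip":1,"x":0,"y":0,"z":-10,"roll":0},
    {"grip":1,"x":0,"y":0,"z":-35,"roll":0},
    {"grip":1,"x":0,"y":0,"z":-40,"roll":0},
    {"grip":1,"x":0,"y":0,"z":-40,"roll":0},
    {"grip":1,"x":0,"y":0,"z":-40,"roll":0},
  ],
)

```text
clock: 26.98
tcp_pos: [0.5862, 0.2702, 0.2563]
orientation: [-0.0, 0.697, 0.717, -0.0]
wrist_force: [1.4, 0.1, -0.3]
finger_gap: 0.0129
grip_force: 29.8
```

>>> servo_tool(
  increments=[
    {"grip":1,"x":-25,"y":-4.7,"z":0,"roll":0},
    {"grip":1,"x":-36,"y":-6.5,"z":0,"roll":0},
    {"grip":1,"x":-38,"y":-7,"z":0,"roll":0},
    {"grip":1,"x":-38,"y":-7,"z":0,"roll":0},
    {"grip":1,"x":-38,"y":-7,"z":0,"roll":0},
  ],
)

```text
clock: 27.4
tcp_pos: [0.5591, 0.0932, 0.2548]
orientation: [0.0, 0.696, 0.718, 0.0]
wrist_force: [1.3, -0.2, -0.2]
finger_gap: 0.0128
grip_force: 29.8
```

>>> servo_tool(
  increments=[
    {"grip":1,"x":-38,"y":-7,"z":0,"roll":0},
    {"grip":1,"x":-38,"y":-7,"z":0,"roll":0},
    {"grip":1,"x":-38,"y":-7,"z":0,"roll":0},
    {"grip":1,"x":-38,"y":-7,"z":0,"roll":0},
    {"grip":1,"x":-38,"y":-7,"z":0,"roll":0},
  ],
)

```text
clock: 27.82
tcp_pos: [0.5295, -0.0981, 0.2549]
orientation: [0.0, 0.697, 0.717, 0.0]
wrist_force: [0.5, -0.3, -0.4]
finger_gap: 0.0126
grip_force: 29.8
```

>>> servo_tool(
  increments=[
    {"grip":1,"x":-27,"y":-5.5,"z":0,"roll":0},
    {"grip":1,"x":0,"y":0,"z":0,"roll":0},
    {"grip":1,"x":0,"y":0,"z":0,"roll":0},
    {"grip":1,"x":0,"y":0,"z":0,"roll":0},
    {"grip":1,"x":0,"y":0,"z":0,"roll":0},
  ],
)

```text
clock: 28.23
tcp_pos: [0.5256, -0.1226, 0.2545]
orientation: [-0.0, 0.696, 0.718, 0.0]
wrist_force: [0.0, 0.2, -0.9]
finger_gap: 0.0131
grip_force: 29.8
```

```bash
python3 - <<'E'
from h import *
P=[]
for i in range(5): env.read_camera('scene'); P.append(env.get_state()['tcp_pos'])
print(np.round(P,4))
snap('scene','s4',(270,140,350,200),8)
print(((w2px('scene',[[.5241,-.1242,.14],[.5255,-.1247,.175]])-[270,140])*8).round(1))
E
```

```text
[[ 0.5256 -0.1224  0.2544]
 [ 0.5257 -0.1224  0.2544]
 [ 0.5257 -0.1224  0.2544]
 [ 0.5256 -0.1225  0.2544]
 [ 0.5256 -0.1227  0.2543]]
[[280.4 326.6]
 [272.5 252.2]]
```

View pics/s4.png

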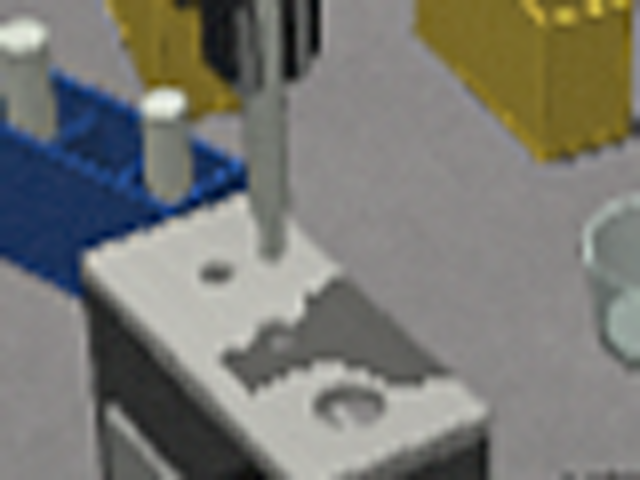

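>>> servo_tool(
  increments=[
    {"grip":1,"x":-0.7,"y":-0.5,"z":20,"roll":0},
    {"grip":1,"x":0,"y":0,"z":15,"roll":0},
    {"grip":1,"x":0,"y":0,"z":11,"roll":0},
    {"grip":1,"x":0,"y":0,"z":6,"roll":0},
    {"grip":1,"x":0,"y":0,"z":1,"roll":0},
  ],
)

```text
clock: 28.95
tcp_pos: [0.5243, -0.1238, 0.2]
orientation: [-0.001, 0.697, 0.717, -0.0]
wrist_force: [-0.3, -0.4, 0.1]
finger_gap: 0.0127
grip_force: 29.8
```

>>> servo_tool(
  increments=[
    {"grip":1,"x":0,"y":0,"z":0,"roll":0},
    {"grip":1,"x":0,"y":0,"z":0,"roll":0},
    {"grip":1,"x":0,"y":0,"z":2,"roll":0},
    {"grip":1,"x":0,"y":0,"z":0,"roll":0},
  ],
)

```text
clock: 29.28
tcp_pos: [0.5253, -0.1245, 0.1997]
orientation: [0.001, 0.697, 0.717, 0.0]
wrist_force: [-0.2, -0.5, -0.4]
finger_gap: 0.0128
grip_force: 29.8
```

>>> servo_tool(
  increments=[
    {"grip":1,"x":0,"y":0,"z":1.5,"roll":0},
    {"grip":1,"x":0,"y":0,"z":0,"roll":0},
  ],
)

```text
clock: 29.45
tcp_pos: [0.5251, -0.1244, 0.1978]
orientation: [0.0, 0.697, 0.717, 0.0]
wrist_force: [-0.6, 0.4, -1.2]
finger_gap: 0.0125
grip_force: 29.9
```

>>> servo_tool(
  increments=[
    {"grip":1,"x":0,"y":0,"z":1.5,"roll":0},
    {"grip":1,"x":0,"y":0,"z":0,"roll":0},
  ],
)

```text
clock: 29.62
tcp_pos: [0.5248, -0.1244, 0.1961]
orientation: [-0.0, 0.697, 0.717, -0.0]
wrist_force: [0.3, -0.1, 0.3]
finger_gap: 0.013
grip_force: 29.9
```

>>> servo_tool(
  increments=[
    {"grip":1,"x":0,"y":0,"z":1,"roll":0},
    {"grip":1,"x":0,"y":0,"z":0,"roll":0},
  ],
)

```text
clock: 29.78
tcp_pos: [0.5249, -0.1243, 0.1951]
orientation: [-0.0, 0.697, 0.717, -0.0]
wrist_force: [0.9, 0.0, -0.2]
finger_gap: 0.0132
grip_force: 29.8
```

>>> servo_tool(
  increments=[
    {"grip":1,"x":0,"y":0,"z":2,"roll":0},
    {"grip":1,"x":0,"y":0,"z":0,"roll":0},
    {"grip":1,"x":0,"y":0,"z":2,"roll":0},
    {"grip":1,"x":0,"y":0,"z":0,"roll":0},
  ],
)

```text
clock: 30.12
tcp_pos: [0.5248, -0.1243, 0.1909]
orientation: [-0.0, 0.697, 0.717, -0.0]
wrist_force: [0.1, 1.1, -0.5]
finger_gap: 0.013
grip_force: 29.8
```

>>> servo_tool(
  increments=[
    {"grip":1,"x":0,"y":0,"z":2,"roll":0},
    {"grip":1,"x":0,"y":0,"z":0,"roll":0},
    {"grip":1,"x":0,"y":0,"z":2,"roll":0},
    {"grip":1,"x":0,"y":0,"z":0,"roll":0},
  ],
)

```text
clock: 30.45
tcp_pos: [0.5248, -0.1243, 0.1869]
orientation: [-0.0, 0.697, 0.717, -0.0]
wrist_force: [0.6, -0.5, -1.1]
finger_gap: 0.0127
grip_force: 29.8
```

>>> servo_tool(
  increments=[
    {"grip":1,"x":0,"y":0,"z":3,"roll":0},
    {"grip":1,"x":0,"y":0,"z":3,"roll":0},
    {"grip":1,"x":0,"y":0,"z":3,"roll":0},
    {"grip":1,"x":0,"y":0,"z":0,"roll":0},
  ],
)

```text
clock: 30.78
tcp_pos: [0.5246, -0.1243, 0.1774]
orientation: [-0.0, 0.697, 0.717, -0.0]
wrist_force: [0.7, -0.3, -0.3]
finger_gap: 0.0128
grip_force: 29.8
```

>>> servo_tool(
  increments=[
    {"grip":1,"x":0,"y":0,"z":5,"roll":0},
    {"grip":1,"x":0,"y":0,"z":5,"roll":0},
    {"grip":1,"x":0,"y":0,"z":0,"roll":0},
    {"grip":1,"x":0,"y":0,"z":0,"roll":0},
    {"grip":1,"x":0,"y":0,"z":0,"roll":0},
  ],
)

```text
clock: 31.2
tcp_pos: [0.5249, -0.1244, 0.1682]
orientation: [-0.0, 0.697, 0.717, -0.0]
wrist_force: [0.5, 0.5, -0.7]
finger_gap: 0.013
grip_force: 29.8
```

>>> servo_tool(
  increments=[
    {"grip":0.75,"x":0,"y":0,"z":0,"roll":0},
    {"grip":0.6,"x":0,"y":0,"z":0,"roll":0},
    {"grip":0.6,"x":0,"y":0,"z":0,"roll":0},
    {"grip":0.6,"x":0,"y":0,"z":0,"roll":0},
    {"grip":0.6,"x":0,"y":0,"z":0,"roll":0},
  ],
)

```text
clock: 31.62
tcp_pos: [0.5251, -0.1245, 0.1684]
orientation: [0.0, 0.697, 0.717, 0.0]
wrist_force: [0.7, 0.1, 0.3]
finger_gap: 0.0338
grip_force: 0.0
```

>>> servo_tool(
  increments=[
    {"grip":0.6,"x":0,"y":0,"z":-20,"roll":0},
    {"grip":0.6,"x":0,"y":0,"z":-40,"roll":0},
    {"grip":0.6,"x":0,"y":0,"z":-40,"roll":0},
    {"grip":0.6,"x":0,"y":0,"z":0,"roll":0},
    {"grip":0.6,"x":0,"y":0,"z":0,"roll":0},
  ],
)

```text
clock: 32.03
tcp_pos: [0.5266, -0.125, 0.2714]
orientation: [0.003, 0.697, 0.717, 0.001]
wrist_force: [-0.5, -0.1, -0.3]
finger_gap: 0.034
grip_force: 0.0
```

```bash
python3 - <<'E'
from h import *
snap('scene','s5',(230,60,390,260),3)
print(env.get_state()['tcp_pos'])
E
```

```text
[ 0.52556675 -0.12460913  0.26929127]
```

View pics/s5.png

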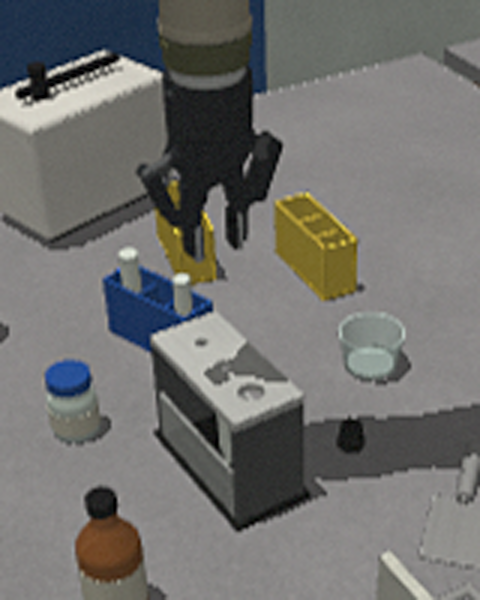

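>>> servo_tool(
  increments=[
    {"grip":1,"x":39,"y":-9.4,"z":0,"roll":0},
    {"grip":1,"x":39,"y":-9.4,"z":0,"roll":0},
    {"grip":1,"x":39,"y":-9.4,"z":0,"roll":0},
    {"grip":1,"x":39,"y":-9.4,"z":0,"roll":0},
    {"grip":1,"x":39,"y":-9.4,"z":0,"roll":0},
  ],
)

```text
clock: 32.5
tcp_pos: [0.4706, 0.0706, 0.2665]
orientation: [-0.001, 0.697, 0.717, -0.001]
wrist_force: [0.8, 0.4, 0.1]
finger_gap: -0.0
grip_force: 0.0
```

>>> servo_tool(
  increments=[
    {"grip":1,"x":39,"y":-9.4,"z":0,"roll":0},
    {"grip":1,"x":39,"y":-9.4,"z":0,"roll":0},
    {"grip":1,"x":39,"y":-9.4,"z":0,"roll":0},
    {"grip":1,"x":39,"y":-9.4,"z":0,"roll":0},
    {"grip":1,"x":39,"y":-9.4,"z":0,"roll":0},
  ],
)

```text
clock: 32.92
tcp_pos: [0.4179, 0.2641, 0.2666]
orientation: [-0.0, 0.697, 0.717, -0.001]
wrist_force: [0.6, -0.0, -0.3]
finger_gap: -0.0001
grip_force: 0.0
```

>>> servo_tool(
  increments=[
    {"grip":1,"x":0,"y":0,"z":35,"roll":0},
    {"grip":1,"x":0,"y":0,"z":40,"roll":0},
    {"grip":1,"x":0,"y":0,"z":40,"roll":0},
    {"grip":1,"x":0,"y":0,"z":0,"roll":0},
    {"grip":1,"x":0,"y":0,"z":0,"roll":0},
  ],
)

```text
clock: 33.33
tcp_pos: [0.4167, 0.2616, 0.1505]
orientation: [-0.002, 0.697, 0.717, -0.004]
wrist_force: [0.4, 0.2, 0.6]
finger_gap: 0.0002
grip_force: 0.0
```

>>> servo_tool(
  increments=[
    {"grip":1,"x":0,"y":0,"z":35,"roll":0},
    {"grip":1,"x":0,"y":0,"z":28,"roll":0},
    {"grip":1,"x":0,"y":0,"z":0,"roll":0},
    {"grip":1,"x":0,"y":10,"z":0,"roll":0},
    {"grip":1,"x":0,"y":10,"z":0,"roll":0},
  ],
)

```text
clock: 33.75
tcp_pos: [0.4422, 0.2639, 0.0931]
orientation: [0.001, 0.697, 0.717, 0.002]
wrist_force: [1.1, 0.1, -0.3]
finger_gap: -0.0
grip_force: 0.0
```

>>> servo_tool(
  increments=[
    {"grip":1,"x":0,"y":6,"z":0,"roll":0},
    {"grip":1,"x":0,"y":6,"z":0,"roll":0},
    {"grip":1,"x":0,"y":8,"z":0,"roll":0},
    {"grip":1,"x":0,"y":10,"z":0,"roll":0},
    {"grip":1,"x":0,"y":12,"z":0,"roll":0},
  ],
)

```text
clock: 34.17
tcp_pos: [0.4822, 0.2646, 0.0907]
orientation: [-0.0, 0.697, 0.717, -0.0]
wrist_force: [-2.2, 1.1, 1.9]
finger_gap: 0.0003
grip_force: 1.2
```

>>> servo_tool(
  increments=[
    {"grip":1,"x":0,"y":12,"z":0,"roll":0},
    {"grip":1,"x":0,"y":12,"z":0,"roll":0},
    {"grip":1,"x":0,"y":12,"z":0,"roll":0},
    {"grip":1,"x":0,"y":12,"z":0,"roll":0},
    {"grip":1,"x":0,"y":12,"z":0,"roll":0},
  ],
)

```text
clock: 34.58
tcp_pos: [0.5427, 0.2664, 0.0904]
orientation: [-0.0, 0.697, 0.717, 0.0]
wrist_force: [-3.5, 1.0, 2.2]
finger_gap: 0.0
grip_force: 1.2
```

>>> servo_tool(
  increments=[
    {"grip":1,"x":0,"y":12,"z":0,"roll":0},
    {"grip":1,"x":0,"y":10,"z":0,"roll":0},
    {"grip":1,"x":0,"y":8,"z":0,"roll":0},
    {"grip":1,"x":0,"y":6,"z":0,"roll":0},
    {"grip":1,"x":0,"y":3,"z":0,"roll":0},
  ],
)

```text
clock: 35.0
tcp_pos: [0.5818, 0.2673, 0.0901]
orientation: [0.0, 0.697, 0.717, 0.0]
wrist_force: [-1.2, 0.1, 1.5]
finger_gap: -0.0003
grip_force: 0.8
```

>>> servo_tool(
  increments=[
    {"grip":1,"x":0,"y":3,"z":0,"roll":0},
    {"grip":1,"x":0,"y":0,"z":0,"roll":0},
    {"grip":1,"x":0,"y":0,"z":0,"roll":0},
  ],
)

```text
clock: 35.25
tcp_pos: [0.5839, 0.2674, 0.0903]
orientation: [0.0, 0.697, 0.717, 0.0]
wrist_force: [0.9, -0.2, -0.1]
finger_gap: -0.0001
grip_force: 0.0
```

Continue in small steps until it stops.

>>> servo_tool(
  increments=[
    {"grip":1,"x":0,"y":3,"z":0,"roll":0},
    {"grip":1,"x":0,"y":3,"z":0,"roll":0},
    {"grip":1,"x":0,"y":0,"z":0,"roll":0},
  ],
)

```text
clock: 35.5
tcp_pos: [0.5901, 0.2676, 0.0903]
orientation: [0.0, 0.697, 0.717, 0.0]
wrist_force: [-0.8, -0.4, -0.5]
finger_gap: -0.0002
grip_force: 0.3
```

>>> servo_tool(
  increments=[
    {"grip":1,"x":0,"y":3,"z":0,"roll":0},
    {"grip":1,"x":0,"y":2,"z":0,"roll":0},
    {"grip":1,"x":0,"y":0,"z":0,"roll":0},
  ],
)

```text
clock: 35.75
tcp_pos: [0.5948, 0.2678, 0.0902]
orientation: [-0.0, 0.697, 0.717, -0.0]
wrist_force: [-1.1, -1.0, 0.0]
finger_gap: -0.0001
grip_force: 0.7
```

>>> servo_tool(
  increments=[
    {"grip":1,"x":0,"y":2,"z":0,"roll":0},
    {"grip":1,"x":0,"y":0,"z":0,"roll":0},
  ],
)

```text
clock: 35.92
tcp_pos: [0.5949, 0.2678, 0.0901]
orientation: [-0.001, 0.697, 0.717, -0.001]
wrist_force: [-6.2, -0.2, 4.0]
finger_gap: -0.0001
grip_force: 3.4
```

>>> servo_tool(
  increments=[
    {"grip":1,"x":0,"y":2,"z":0,"roll":0},
    {"grip":1,"x":0,"y":0,"z":0,"roll":0},
  ],
)

```text
clock: 36.08
tcp_pos: [0.595, 0.2678, 0.0901]
orientation: [-0.002, 0.697, 0.718, -0.003]
wrist_force: [-11.6, -1.0, 7.7]
finger_gap: -0.0002
grip_force: 5.9
```

>>> servo_tool(
  increments=[
    {"grip":1,"x":0,"y":-20,"z":0,"roll":0},
    {"grip":1,"x":0,"y":-30,"z":0,"roll":0},
    {"grip":1,"x":0,"y":0,"z":-40,"roll":0},
    {"grip":1,"x":0,"y":0,"z":-40,"roll":0},
    {"grip":1,"x":0,"y":0,"z":-40,"roll":0},
  ],
)

```text
clock: 36.5
tcp_pos: [0.5465, 0.2659, 0.2098]
orientation: [-0.001, 0.697, 0.717, -0.002]
wrist_force: [2.0, 1.0, 0.6]
finger_gap: -0.0
grip_force: 0.0
```

>>> servo_tool(
  increments=[
    {"grip":1,"x":-20,"y":-30,"z":-30,"roll":0},
    {"grip":1,"x":0,"y":-20,"z":0,"roll":0},
    {"grip":1,"x":0,"y":0,"z":0,"roll":0},
    {"grip":1,"x":0,"y":0,"z":0,"roll":0},
  ],
)

```text
clock: 36.83
tcp_pos: [0.5028, 0.2475, 0.238]
orientation: [0.001, 0.697, 0.717, 0.001]
wrist_force: [0.4, 0.3, -0.5]
finger_gap: -0.0002
grip_force: 0.0
```

```bash
python3 - <<'E'
from h import *
a=env.read_camera('scene')[50:370,200:460,::-1]; b=env.read_camera('top')[70:240,160:440,::-1]
a=cv2.resize(a,(390,480),interpolation=cv2.INTER_CUBIC); b=cv2.resize(b,(400,243),interpolation=cv2.INTER_CUBIC)
o=np.zeros((480,795,3),np.uint8); o[:,:390]=a; o[:243,395:]=b
cv2.imwrite('pics/f.png',o); print(env.get_state()['tcp_pos'])
E
```

```text
[0.50318651 0.24747287 0.23659461]
```

View pics/f.png

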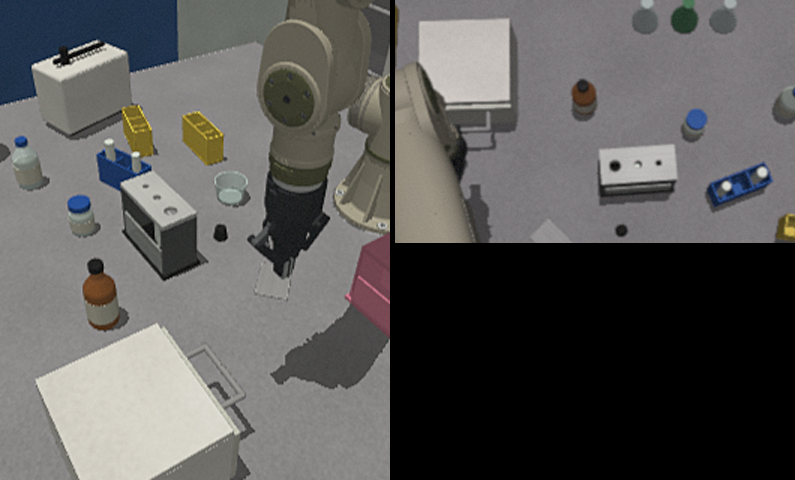

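The final picture shows the drawer shut and both stopped shafts standing in the caddy. The middle hole is white because the dropped shaft sits below it, and the bottle and jar look untouched.

```bash
python3 -c "
from workcell import env
print(env.hand_in())"
```

```text
the job is handed in; nothing more can be done
None
```

I handed the job in at about 37 s of robot time: the 24 mm and 21 mm shafts were stopped and now stand in the caddy, no 18 mm shaft was there, the 15 mm shaft passed and dropped into the catch box, the 12 mm shaft stayed in its socket, and the drawer is shut; the hand-in call gave no verdict.

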